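# Show the notched filter plate to the label reader

### The arm

A 7-joint arm with a two-finger parallel gripper is mounted at the origin on the work surface. World frame = base frame: x ahead of the robot, y to its left, z up, the work surface at z = 0. Lengths are in m, angles in rad, forces in N, time in s.
With the tool pointing down it reaches from about 0.4 to 0.925 m from the base axis. Payload 4.1 kg.
Tool frame: the origin (TCP) lies midway between the tips of the shut fingers; the grasp point (between the pads) lies ctrl.grip_point_offset behind it (ctrl.grip_point_offset is the distance from the TCP to the grasp point, in m); z points along the fingers, y is the direction in which the jaws open and shut (so a half turn about z gives the same grasp; the last joint's range is limited). The gripper opens to 85 mm and grips with 20 to 120 N. Pads are 22 mm wide; open, the fingers measure 114 mm over their backs; the gripper's body (76 mm by 85 mm) begins 54 mm behind the grasp point. The pads swing forward as they close: fully open they stand 13 mm farther back than shut.
Start: joints at [1.028, 0.398, 0.045, 1.537, -0.019, 1.207, -0.051], TCP at [0.279, -0.587, 0.231] pointing down, gripper open.
Joint ranges: [-2.82, 2.82], [-0.49, 2.23], [-1.37, 1.46], [0, 2.46], [-1.36, 4.5], [0.23, 2], [-2.94, 2.94]. Speed limits (rad/s): [2.57, 2.57, 3.14, 3.14, 3.14, 3.14, 3.14].

### API

Orientations are given as a unit quaternion [x, y, z, w].
In Python, from bench import readout, optics, ctrl gives the robot as it stands.
- The arm moves only by the tool step_arm, never from a script. Its argument "targets" is a list of rows, each a list of 2 entries, a list of its own where there are three numbers: the shift along the tool's x, y, z in mm, then the turn about the tool's z in degrees. In form: [[[tx, ty, tz], turn], ...]. A call has 1 to 20 rows; each row is the pose to reach, as a shift and turn from the pose measured when the call began, along the tool's axes at that moment; what a row does not reach only later rows make up. A row lasts 1/12 s, in which the tool goes at most 41.7 mm and 7.16 degrees, less where a joint would pass 70% of its speed; a pose out of reach is approached as far as the arm can. A call with a gripper value outside its range is refused whole. "fingers" is the finger opening in mm, from 0 to 85.4, set as the call begins (left out, the last holds). The fingers move at their own pace and stop on an object; "grip_force" is the grip in N (left out, the last holds). Time passes only in rows, so rows that repeat a pose let the fingers close. It gives the time, the measured TCP pose, the force and the opening at its end, in the units of the state.
- readout.get_obs(): the state, without advancing time (a new reading comes with each control period).
- optics.get_image(name): name is "scene" or "top" or "wrist"; returns (picture, depth): 480x640x3 uint8, red, green, blue; 480x640 float32, m along the optical axis (not along the pixel's ray), 0 where there is no reading.
- optics.get_calibration(name): a dict with "intrinsics" (3x3 intrinsics, pixels), "k1" (the pictures are not rectified: a ray, as slopes to the right and down, at radius r is drawn at 1 + k1 r^2 times it, then the intrinsics apply), "R" (3x3) and "t" (3): a world point X has camera coordinates R X + t; the wrist camera has in their place "T_tool_cam" (4x4, takes a point from camera to tool coordinates, whose origin is the TCP and whose axes are the flange's). Camera axes: x right, y down, z forward; pixel columns grow to the right and rows downward; lengths in m; the calibration is good to about 2 mm. A picture is of the moment at which its call begins: read the wrist's pose just before it. get_calibration takes no time and is no camera call.
- ctrl.job_done(): hands the job in, once; it reports no verdict.
Trained networks look in the newest picture that a camera, given by its name, has taken for a name from the list of things; names that differ only in an ending like _2 or _b are one class to them, and where a whole thing is asked for, a point or a joint stands for the part that bears it (a point fixed in the world has none). Each returns a list of dicts, best first, with "score" (0 to 1); they miss things now and then, are a little off and sometimes report something else, mostly with a low value. They report only what shows in the picture. A call takes as long as a camera call. They do not tell look-alikes from the thing itself.
- optics.find_in(camera, label): "location" ([column, row] in pixels, amid what is visible of it).
- optics.silhouettes(camera, label): "region" (480x640 bool, what is visible of it) and "location" ([column, row] in pixels, amid what is visible of it).
- optics.tip_of(camera, label): "location" ([column, row] in pixels: a listed point, or the origin of a listed thing).
The state is a dict: "clock": time; "q": joint angles; "dq": joint speeds; "effort": joint torques, N m; "eef_pos": TCP position; "tool_rot": TCP orientation; "force": force on the tool from outside, world axes, zero at the start; "moment": the same for the moment, N m; "width": finger opening in m.
Only numpy, scipy, OpenCV 4.12 (cv2) and the standard library are available. Lean on these libraries where they do the work, as an engineer would, in place of code of your own. Each camera call takes 0.05 s, during which the arm holds its last target.

### The job

On the electronics bench a clear filter plate stands on edge in a slotted wooden stand; a small notch cut out of one upper corner marks its frosted end, and only one face of that end carries the label. Take the plate by its clear part, keeping the fingers off the frosted end all the time, lift it out and hold it up to the label reader: the label tilted up and facing square into the lens, centred at the reader's focus, long edges level. Finish while still holding it there, motionless and touching nothing but the gripper, and leave the phone, the relay and the potentiometer where they lie.

Things in the scene. Friction and masses are not known exactly. Their poses are not given: they have to be found in the camera images.
- plate_mid (a point): centre of the loose clear plastic filter plate, 120 long x 60 high x 8 mm thick, 68 g, on edge in the stand's slot. x: along its length to the frosted end (x +20 to +60 mm); z: up as it stands; y: through the thickness. The upper corner (+x, +z) has a 10 x 10 mm notch cut through. The label face looks to -y: seen from the label side, the notch is upper right. x -60 to +20 mm is clear, to be held
- plate_label (a point): centre of the frosted end on the label face (frosted white with a blank paper label), 40 mm along +x and 4 mm along -y from the plate's centre; same axes as the plate, so the label faces along -y. The stand may be turned any way, so the label may start facing any way
- stand: fixed pale wooden stand, 150 x 60 mm, 28 mm high; origin at the centre of its underside on the table, x along the slot, z up. Slot 10 mm wide, 18 mm deep, open at both ends; its floor is 10 mm above the table. The plate rises 42 mm above the stand's top
- reader: fixed label reader: dark steel foot 90 x 100 x 14 mm, upright post to 257 mm above the table, small grey camera head on the robot's side of the post. Origin on the table; foot centre 20 mm and post 30 mm along +x from it; x points away from the side it looks to, z up
- lens (a point): centre of the lens face of the reader's head, 235 mm above the table, 5 mm along the reader's -x from its origin. z points out of the lens along its line of sight (40 degrees below level, towards the robot's side), y is level. The head (50 x 56 mm) reaches 58 mm back behind the lens
- focus (a point): the reader's focus: the point in free air 130 mm in front of the lens on its line of sight, about 151 mm above the table; same axes as the lens (z along the line of sight, away from the lens)
- phone: bystander: loose white phone with a black screen, 138 x 67 x 8 mm, lying flat; origin at the centre of its underside
- relay: bystander: loose black relay block, 28 x 24 x 24 mm; origin at the centre of its underside
- pot: bystander: loose metal potentiometer, 26 mm across and 32 mm high, shaft up; origin at the centre of its underside
There are look-alikes about, which are no part of the job. Leave any blue look-alike of the stand alone.

How it is judged:
By the outcome, as a careful person would: the job done as asked, in the order asked, and still so for the second after the job is handed in, while the arm keeps its last pose, push and grip.
It also fails if it takes over 38 s, if anything falls off the work surface, if the arm or the gripper's body presses on something with over 40 N, if the wrist force passes 120 N, or if a joint passes its speed limit or range.

## Working session

There is one attempt and no reset: what is moved stays moved. The work goes in short steps, Python scripts to look and compute and a tool call to move; the robot and the scene stay as the last step left them, time stands still between calls to the robot, and variables do not carry over. Pictures are saved under pics/ and viewed, and the job is handed in when it is done.

Besides the shell and the picture viewer there is one more tool, called after "Emit:" in YAML: its name, and indented under it one key for each argument. step_arm: Moves the arm, as the interface text tells. Its arguments: {"type":"object","properties":{"targets":{"type":"array","items":{"type":"array"}},"fingers":{"type":"number"},"grip_force":{"type":"number"}},"required":["targets"]}

```bash
ls; mkdir -p pics; cat > h.py <<'E'
import numpy as np, cv2
from bench import readout, optics, ctrl
from scipy.spatial.transform import Rotation as R
def save(n,im): cv2.imwrite('pics/'+n+'.png', cv2.cvtColor(im,cv2.COLOR_RGB2BGR))
E
python3 - <<'E'
from h import *
o=readout.get_obs(); print(o); print(ctrl.grip_point_offset)
for c in ['scene','top','wrist']:
    im,d=optics.get_image(c); save(c+'0',im); np.savez('pics/'+c+'0.npz',im=im,d=d); print(c,optics.get_calibration(c))
for c in ['scene','top']:
    for n in ['plate_mid','plate_label','stand','reader','lens','phone','relay','pot']:
        print(c,n,[(np.round(r['location']),round(r['score'],2)) for r in optics.tip_of(c,n)])
E
```

```text
pics
{'clock': 0.0, 'q': array([ 1.0280142 ,  0.39920366,  0.04497191,  1.53786824, -0.01868126,
        1.20688641, -0.05070628]), 'dq': array([ 0.00014778, -0.00062613, -0.00016408,  0.00012576, -0.00161646,
        0.00156985, -0.00027129]), 'effort': array([-5.08845478e-04, -4.75115347e+01,  1.36476304e+00, -2.54214388e+01,
        1.15313282e-02,  9.58919409e-03, -5.95075008e-06]), 'eef_pos': array([ 0.27886302, -0.58644937,  0.2302599 ]), 'tool_rot': array([ 9.75463869e-01,  2.20157432e-01, -2.76413348e-04, -9.32520205e-04]), 'force': array([-0.05173846,  0.23088718,  1.14136085]), 'moment': array([0.0112623 , 0.00747844, 0.01901543]), 'width': 0.08539755805087502}
0.0187
scene {'intrinsics': array([[538.73400312,   0.        , 322.87617839],
       [  0.        , 538.73400312, 236.06171552],
       [  0.        ,   0.        ,   1.        ]]), 'k1': -0.006859782894643411, 'R': array([[-7.78397178e-02,  9.96965641e-01, -6.98851580e-04],
       [ 6.21671405e-01,  4.79899788e-02, -7.81806642e-01],
       [-7.79400823e-01, -6.12900645e-02, -6.23520557e-01]]), 't': array([ 0.073294
[... 1110 characters left out ...]
440., 285.]), 0.79), (array([341., 272.]), 0.72)]
scene reader [(array([236., 360.]), 0.96)]
scene lens [(array([225., 259.]), 0.89)]
scene phone [(array([196., 238.]), 0.67)]
scene relay [(array([303., 240.]), 0.59), (array([198., 244.]), 0.46)]
scene pot [(array([381., 333.]), 0.5)]
top plate_mid [(array([187., 280.]), 0.75)]
top plate_label [(array([209., 286.]), 0.66), (array([453., 309.]), 0.54)]
top stand [(array([294., 280.]), 0.74), (array([189., 282.]), 0.56)]
top reader [(array([361., 166.]), 0.93)]
top lens [(array([372., 125.]), 0.82)]
top phone [(array([248., 210.]), 0.61), (array([454., 312.]), 0.57)]
top relay [(array([343., 332.]), 0.57)]
top pot [(array([247., 209.]), 0.45)]
```

View pics/scene0.png

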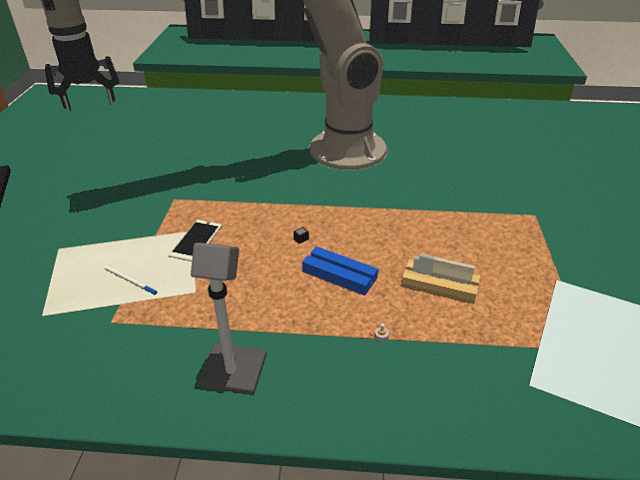

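View pics/top0.png

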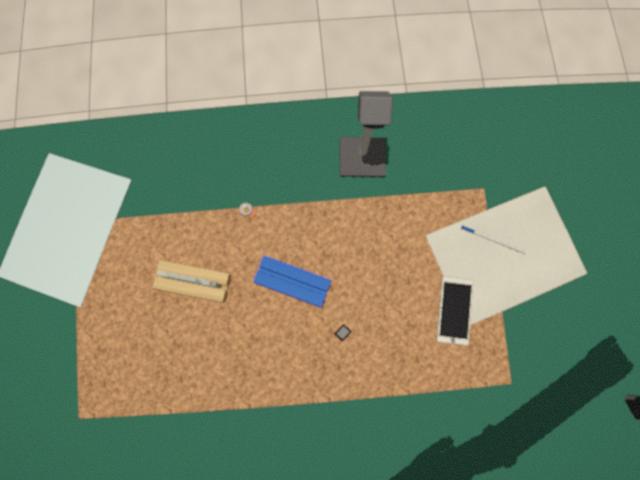

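```bash
python3 - <<'E'
import numpy as np,cv2
a=np.load('pics/scene0.npz')['im'][200:340,370:540,::-1]; b=np.load('pics/top0.npz')['im'][220:340,120:280,::-1]
a=cv2.resize(a,(600,494),interpolation=3);b=cv2.resize(b,(640,480),interpolation=3)
cv2.imwrite('pics/ca.png',a);cv2.imwrite('pics/cb.png',b)
E
```

```text
(no output)
```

View pics/ca.png

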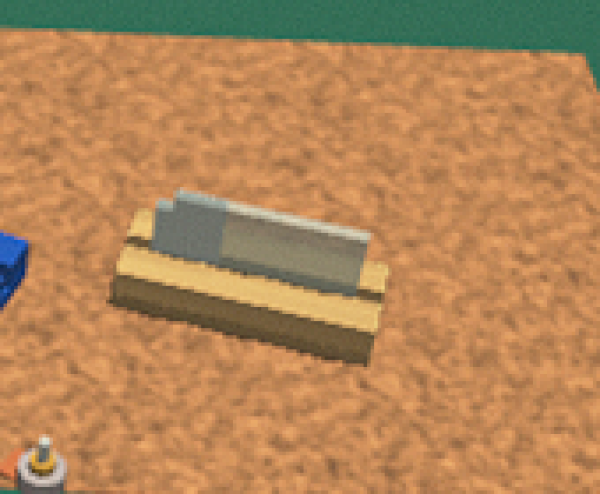

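View pics/cb.png

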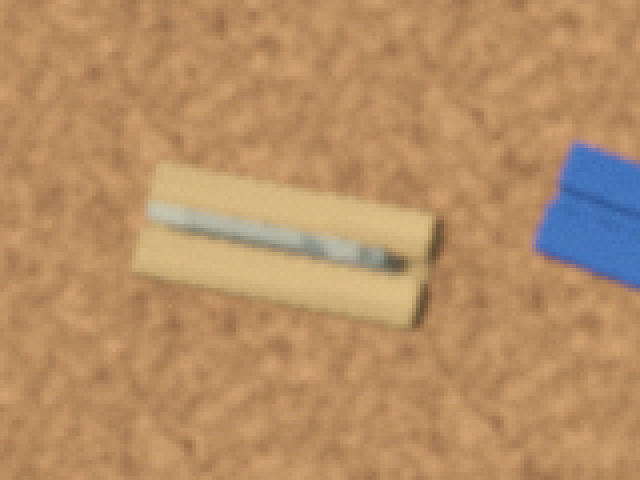

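The real stand is the pale wooden one (scene 440,280; top 190,281). The other, at scene 341,272 and top 294,280, is the blue look-alike. In the scene view, taken from the +x side, the notch and frosted end are at the upper left. So we see the back, and the label faces the robot (-x). Next I'll get poses from depth.

```bash
cat >> h.py <<'E'
def cloud(c,d,pose=None):
    k=optics.get_calibration(c); K=k['intrinsics']
    v,u=np.mgrid[0:480,0:640]
    xd=(u-K[0,2])/K[0,0]; yd=(v-K[1,2])/K[1,1]
    x,y=xd.copy(),yd.copy()
    for _ in range(8):
        s=1+k['k1']*(x*x+y*y); x=xd/s; y=yd/s
    P=np.stack([x*d,y*d,d],-1)
    if 'R' in k: return (P-k['t'])@k['R']
    T=k['T_tool_cam']; P=P@T[:3,:3].T+T[:3,3]
    return P@R.from_quat(pose[1]).as_matrix().T+pose[0]
def proj(c,X,pose=None):
    k=optics.get_calibration(c); K=k['intrinsics']; X=np.atleast_2d(X)
    if 'R' in k: P=X@k['R'].T+k['t']
    else:
        P=(X-pose[0])@R.from_quat(pose[1]).as_matrix(); T=k['T_tool_cam']; P=(P-T[:3,3])@T[:3,:3]
    x,y=P[:,0]/P[:,2],P[:,1]/P[:,2]; s=1+k['k1']*(x*x+y*y)
    return np.stack([x*s*K[0,0]+K[0,2],y*s*K[1,1]+K[1,2]],-1)
E
python3 - <<'E'
from h import *
D={c:np.load(f'pics/{c}0.npz') for c in ['scene','top']}
for c in D:
    P=cloud(c,D[c]['d'])
    pts={'scene':dict(reader=(240,375),head=(215,262),post=(222,320),stand=(440,290),plate=(450,268),pot=(382,333),relay=(301,236),phone=(195,238),blue=(340,272)),
     'top':dict(foot=(350,150),head=(375,108),plate=(187,279),stand=(190,290),pot=(246,209),relay=(343,332),phone=(455,312),blue=(294,280))}[c]
    for n,(u,v) in pts.items(): print(c,n,P[v,u].round(4))
# wood mask, in both
for c in D:
    P=cloud(c,D[c]['d']); hsv=cv2.cvtColor(D[c]['im'],cv2.COLOR_RGB2HSV)
    if c=='top': sl=np.s_[255:310,145:240]
    else: sl=np.s_[245:310,390:490]
    q=P[sl].reshape(-1,3)
    m=(q[:,2]>.024)&(q[:,2]<.033)
    print(c,m.sum(), np.histogram(q[:,2],bins=[-.02,-.01,0,.01,.02,.024,.028,.032,.036,.05,.06,.066,.07,.074,.08])[0])
    r=cv2.minAreaRect((q[m,:2]*1000).astype(np.float32)); print(c,'standtop',r,np.median(q[m,2]))
    m=(q[:,2]>.04); r=cv2.minAreaRect((q[m,:2]*1000).astype(np.float32)); print('plate',r,q[m,2].max(),m.sum())
    # reader
    sl=np.s_[130:185,330:395] if c=='top' else np.s_[340:395,190:275]
    q=P[sl].reshape(-1,3); m=(q[:,2]>.009)&(q[:,2]<.019)
    print(c,'foot',cv2.minAreaRect((q[m,:2]*1000).astype(np.float32)),m.sum())
    sl=np.s_[85:130,350:400] if c=='top' else np.s_[235:290,185:245]
    q=P[sl].reshape(-1,3); m=(q[:,2]>.19)
    print(c,'head',cv2.minAreaRect((q[m,:2]*1000).astype(np.float32)),m.sum(),q[m].min(0),q[m].max(0))
E
```

```text
scene reader [ 0.8234 -0.1524  0.016 ]
scene head [ 0.8211 -0.164   0.2721]
scene post [ 0.8194 -0.1689  0.1487]
scene stand [0.5887 0.2095 0.0184]
scene plate [0.5663 0.2259 0.0591]
scene pot [0.7127 0.0919 0.0196]
scene relay [ 0.4382 -0.089   0.0198]
scene phone [ 0.4498 -0.3324  0.0083]
scene blue [0.5612 0.0059 0.0282]
top foot [ 0.8184 -0.1437  0.0167]
top head [ 0.7918 -0.1669  0.2808]
top plate [0.5562 0.2111 0.0701]
top stand [0.539  0.2148 0.0299]
top pot [0.7038 0.0903 0.0187]
top relay [ 0.4288 -0.0908  0.0248]
top phone [ 0.4495 -0.3286  0.0071]
top blue [5.444e-01 1.000e-04 1.360e-02]
scene 991 [   0  916 3177  274  135  479  479   95  316  236  138  155   79    0]
scene standtop ((558.994384765625, 212.22430419921875), (150.15402221679688, 66.44058990478516), 74.86798858642578) 0.028105125188764794
plate ((962.85302734375, 104.38734436035156), (119.92691802978516, 854.0364379882812), 75.05535888671875) 0.781272569513667 859
scene foot ((802.6429443359375, -170.6497802734375), (100.60543060302734, 91.97490692138672), 84.70852661132812) 2120
scene head ((1084.370849609375, -89.58914184570312), (649.556396484375, 72.52767944335938), 16.091426849365234) 1752 [ 0.77272206 -0.20115091  0.20993464] [1.386373   0.03527301 0.78127257]
top 1550 [   0 1023 2138   67   68  726  783   74   37   33   32  101  118    7]
top standtop ((558.7778930664062, 213.95677185058594), (151.29925537109375, 59.07799530029297), 74.3511962890625) 0.028142765233338484
plate ((499.67987060546875, 114.31005859375), (351.4737854003906, 37.06324768066406), 59.10661315917969) 1.145776337677906 338
top foot ((803.672119140625, -170.40016174316406), (99.97937774658203, 92.08464050292969), 84.65349578857422) 1607
top head ((611.549072265625, -117.94921875), (62.77919387817383, 468.2534484863281), 74.98590087890625) 1196 [ 0.39354676 -0.19799729  0.23737311] [ 0.83981403 -0.02697912  1.14577634]
```

Emit:
step_arm:
  targets:
    - [[0, 40, 0], 0]
    - [[0, 80, 0], 0]
    - [[0, 120, 0], 0]
    - [[0, 160, 0], 0]
    - [[0, 200, 0], 0]
    - [[0, 240, 0], 0]
    - [[0, 280, 0], 0]
    - [[0, 320, 0], 0]
    - [[0, 360, 0], 0]
    - [[0, 400, 0], 0]
    - [[0, 400, 0], 0]
    - [[0, 400, 0], 0]

```text
clock: 1.95
eef_pos: [0.4092, -0.8696, 0.1392]
tool_rot: [0.975, 0.219, -0.006, -0.022]
force: [-1.0, -1.0, -15.9]
width: 0.0852
```

```bash
python3 - <<'E'
from h import *
o=readout.get_obs(); M=R.from_quat(o['tool_rot']).as_matrix(); print(o['clock'],o['q'].round(3),o['eef_pos'].round(4)); print(M.round(4)); print(np.linalg.norm(o['eef_pos'][:2]))
E
```

```text
1.95 [ 1.086  1.343  0.063  0.017 -0.063  1.827 -0.042] [ 0.4092 -0.8696  0.1392]
[[ 0.9038  0.4274 -0.0208]
 [ 0.4279 -0.9029  0.0398]
 [-0.0018 -0.0449 -0.999 ]]
0.9610457111829017
```

Emit:
step_arm:
  targets:
    - [[0, -10, -40], 0]
    - [[0, -20, -80], 0]
    - [[0, -30, -120], 0]
    - [[0, -40, -160], 0]
    - [[0, -50, -200], 0]
    - [[0, -60, -240], 0]
    - [[0, -60, -280], 0]
    - [[0, -60, -320], 0]
    - [[0, -60, -360], 0]
    - [[0, -60, -400], 0]

```text
clock: 2.78
eef_pos: [0.3611, -0.7687, 0.4323]
tool_rot: [0.976, 0.219, -0.003, -0.003]
force: [0.9, -0.3, 0.0]
width: 0.0854
```

```bash
cat > s.py <<'E'
from h import *
o=readout.get_obs(); M=R.from_quat(o['tool_rot']).as_matrix(); print(o['clock'],o['q'].round(3),o['dq'].round(2),o['eef_pos'].round(4),o['force'].round(1)); print(M.round(4)); print(np.linalg.norm(o['eef_pos'][:2]),o['width'])
E
python3 s.py
```

```text
2.7833 [ 1.035e+00  9.330e-01  3.710e-01  2.340e-01 -3.190e-01  1.995e+00
 -1.000e-03] [-0.05 -0.44 -0.53  0.41  0.53 -0.    0.01] [ 0.3611 -0.7687  0.4323] [ 0.9 -0.3  0. ]
[[ 0.9045  0.4264 -0.0071]
 [ 0.4265 -0.9045  0.0039]
 [-0.0048 -0.0065 -1.    ]]
0.849252145818316 0.08538582915966031
```

Emit:
step_arm:
  targets:
    - [[0, 0, -40], 0]
    - [[0, 0, -80], 0]
    - [[0, 0, -120], 0]
    - [[0, 0, -160], 0]
    - [[0, 0, -200], 0]
    - [[0, 0, -240], 0]
    - [[0, 0, -280], 0]
    - [[0, 0, -320], 0]
    - [[0, 0, -320], 0]

```text
clock: 3.53
eef_pos: [0.3219, -0.6837, 0.5518]
tool_rot: [0.976, 0.219, 0.002, 0.02]
force: [1.2, 0.5, 0.2]
width: 0.0853
```

```bash
python3 s.py
```

```text
3.5333 [ 0.998  0.657  0.264  0.459 -0.174  1.995 -0.   ] [-0.03 -0.21 -0.04  0.2   0.08 -0.   -0.  ] [ 0.3219 -0.6837  0.5518] [1.2 0.5 0.2]
[[ 0.9044  0.4264  0.013 ]
 [ 0.4266 -0.9036 -0.0389]
 [-0.0048  0.0407 -0.9992]]
0.755720630436661 0.08533400015279072
```

Emit:
step_arm:
  targets:
    - [[0, 20, -36], 0]
    - [[0, 40, -72], 0]
    - [[0, 60, -108], 0]
    - [[0, 80, -144], 0]
    - [[0, 100, -180], 0]
    - [[0, 120, -216], 0]
    - [[0, 140, -252], 0]
    - [[0, 160, -288], 0]
    - [[0, 180, -324], 0]
    - [[0, 200, -360], 0]

```text
clock: 4.37
eef_pos: [0.3165, -0.6711, 0.5867]
tool_rot: [0.975, 0.218, 0.007, 0.044]
force: [0.4, 0.0, -0.1]
width: 0.0854
```

```bash
python3 s.py
```

```text
4.3667 [ 0.988  0.612  0.277  0.457 -0.176  1.995 -0.   ] [-0.01 -0.05 -0.01  0.05  0.02 -0.   -0.  ] [ 0.3165 -0.6711  0.5867] [ 0.4  0.  -0.1]
[[ 0.9044  0.4253  0.0334]
 [ 0.4266 -0.9007 -0.0822]
 [-0.0049  0.0886 -0.9961]]
0.7420143007142269 0.08538408371877637
```

Emit:
step_arm:
  targets:
    - [[0, 200, -300], 0]
    - [[0, 200, -300], 0]
    - [[0, 200, -300], 0]

```text
clock: 4.62
eef_pos: [0.3176, -0.6733, 0.6096]
tool_rot: [0.974, 0.218, 0.012, 0.067]
force: [0.4, -0.3, -0.2]
width: 0.0855
```

```bash
python3 s.py
```

```text
4.6167 [ 0.988  0.609  0.296  0.413 -0.192  1.995 -0.   ] [-0.01 -0.05  0.    0.03  0.01  0.    0.  ] [ 0.3176 -0.6733  0.6096] [ 0.4 -0.3 -0.2]
[[ 0.9045  0.4231  0.0534]
 [ 0.4264 -0.8958 -0.1256]
 [-0.0053  0.1363 -0.9906]]
0.7444142508367246 0.0855235030985422
```

Emit:
step_arm:
  targets:
    - [[0, 0, -300], 0]

```text
clock: 4.7
eef_pos: [0.3123, -0.6608, 0.6248]
tool_rot: [0.973, 0.218, 0.014, 0.074]
force: [0.9, -1.5, -2.0]
width: 0.0851
```

```bash
python3 s.py
```

```text
4.7 [ 0.978  0.574  0.299  0.436 -0.185  1.993 -0.   ] [-0.13 -0.54  0.06  0.19  0.09  0.02  0.  ] [ 0.3123 -0.6608  0.6248] [ 0.9 -1.5 -2. ]
[[ 0.9046  0.4221  0.059 ]
 [ 0.4262 -0.8941 -0.1376]
 [-0.0053  0.1496 -0.9887]]
0.7308647723715626 0.08514492170529672
```

Emit:
step_arm:
  targets:
    - [[0, -33, 25], 0]
    - [[0, -66, 50], 0]
    - [[0, -99, 75], 0]
    - [[0, -132, 100], 0]
    - [[0, -165, 125], 0]
    - [[0, -198, 150], 0]
    - [[0, -231, 175], 0]
    - [[0, -264, 200], 0]
    - [[0, -297, 225], 0]
    - [[0, -330, 250], 0]
    - [[0, -356, 275], 0]

```text
clock: 5.62
eef_pos: [0.1839, -0.3925, 0.3166]
tool_rot: [0.973, 0.218, 0.014, 0.074]
force: [1.1, 0.3, 0.5]
width: 0.0853
```

```bash
python3 s.py
```

```text
5.6167 [ 0.74  -0.17   0.239  1.991  0.074  1.169 -0.175] [-0.02 -0.49 -0.14  1.21  0.15 -0.74 -0.27] [ 0.1839 -0.3925  0.3166] [1.1 0.3 0.5]
[[ 0.9044  0.4225  0.0597]
 [ 0.4267 -0.8938 -0.1382]
 [-0.005   0.1504 -0.9886]]
0.43341795699059193 0.08532181476565642
```

Emit:
step_arm:
  targets:
    - [[0, -40, 0], 0]
    - [[0, -80, 0], 0]
    - [[0, -120, 0], 0]
    - [[0, -160, 0], 0]
    - [[0, -200, 0], 0]

```text
clock: 6.03
eef_pos: [0.1166, -0.2461, 0.2901]
tool_rot: [0.972, 0.223, 0.014, 0.072]
force: [-0.8, -0.0, 0.9]
width: 0.0854
```

```bash
python3 s.py
```

```text
6.0333 [ 1.039 -0.491 -0.065  2.26  -0.006  1.227 -0.14 ] [ 1.88  0.   -1.17  0.07 -0.67 -0.12  0.94] [ 0.1166 -0.2461  0.2901] [-0.8 -0.   0.9]
[[ 0.9003  0.4312  0.0593]
 [ 0.4353 -0.8904 -0.1334]
 [-0.0048  0.1459 -0.9893]]
0.27235875451706515 0.08541121566574672
```

Emit:
step_arm:
  targets:
    - [[0, -200, 0], 0]
    - [[0, -200, 0], 0]
    - [[0, -200, 0], 0]

```text
clock: 6.28
eef_pos: [0.0996, -0.2317, 0.2628]
tool_rot: [0.978, 0.2, -0.001, 0.056]
force: [-0.5, 1.7, -0.1]
width: 0.0851
```

```bash
python3 s.py
```

```text
6.2833 [ 1.268 -0.494 -0.208  2.314 -0.069  1.205 -0.067] [-2.48 -0.    1.69  0.19  0.75 -0.02 -1.05] [ 0.0996 -0.2317  0.2628] [-0.5  1.7 -0.1]
[[ 0.9198  0.3918  0.021 ]
 [ 0.3916 -0.9134 -0.1107]
 [-0.0242  0.11   -0.9936]]
0.2521370115859464 0.08514885779200043
```

Emit:
step_arm:
  targets:
    - [[0, 10, 0], 0]
    - [[0, 20, 0], 0]

```text
clock: 6.45
eef_pos: [0.105, -0.2499, 0.2643]
tool_rot: [0.979, 0.197, -0.002, 0.056]
force: [0.6, 0.5, -0.0]
width: 0.0855
```

```bash
python3 s.py
```

```text
6.45 [ 1.223 -0.447 -0.176  2.289 -0.04   1.187 -0.1  ] [-0.07  0.31  0.03 -0.22  0.   -0.13  0.03] [ 0.105  -0.2499  0.2643] [ 0.6  0.5 -0. ]
[[ 0.9221  0.3866  0.018 ]
 [ 0.3861 -0.9157 -0.1114]
 [-0.0266  0.1096 -0.9936]]
0.27102646740630587 0.08554418087789355
```

```bash
cat >> h.py <<'E'
SA=np.deg2rad(74.6); 
XP=-np.array([np.cos(SA),np.sin(SA),0]); ZP=np.array([0,0,1.]); YP=np.cross(ZP,XP)
ST=np.array([.559,.213,0])
RX=np.array([np.cos(np.deg2rad(-5.3)),np.sin(np.deg2rad(-5.3)),0])
E
python3 - <<'E'
from h import *
for c,sl in [('scene',np.s_[245:310,390:490]),('top',np.s_[255:310,145:240])]:
    d=np.load(f'pics/{c}0.npz'); P=cloud(c,d['d'])[sl].reshape(-1,3)
    q=P-ST; m=(q[:,2]>.036)&(q[:,2]<.08)&(abs(q@YP)<.03)&(abs(q@XP)<.09)
    a,b,z=q[m]@XP,q[m]@YP,q[m][:,2]
    print(c,m.sum(),'along',np.percentile(a,[0,1,3,97,99,100]).round(4),'perp',np.percentile(b,[1,10,50,90,99]).round(4),'z',z.max())
    mt=z>.062; 
    if mt.sum()>10: pf=np.polyfit(a[mt],b[mt],1); print('slope deg',np.degrees(np.arctan(pf[0])),pf, mt.sum(), a[mt].min(),a[mt].max())
# networks
for c in ['scene','top']:
    for n in ['plate_label','lens','plate_mid']:
        pass
for n,X in dict(mid=ST+[0,0,.04],label=ST+[0,0,.04]+.04*XP-.004*YP,lens=np.array([.783,-.1687,.235])-.005*RX,focus=np.array([.783,-.1687,.235])-.005*RX-.0996*RX-[0,0,.0836]).items():
    print(n,X.round(4),proj('scene',X).round(1),proj('top',X).round(1))
# reader orient refine: top head edges
E
```

```text
scene 924 along [-0.0592 -0.0582 -0.0558  0.0554  0.0589  0.0608] perp [-0.007  -0.0021  0.0016  0.0039  0.0054] z 0.07258177370489365
slope deg -0.2105191421155268 [-3.67426870e-03 -4.62996141e-05] 328 -0.0590560056151507 0.05251454754351943
top 328 along [-0.0622 -0.0595 -0.0573  0.0575  0.0594  0.0605] perp [-0.0043 -0.0037 -0.0008  0.0034  0.0046] z 0.07617560511971981
slope deg -0.27918352279518205 [-0.00487271  0.00023834] 247 -0.062223807476371504 0.05400237444359607
mid [0.559 0.213 0.04 ] [[441.8 272.3]] [[189.3 279.7]]
label [0.5445 0.1755 0.04  ] [[422.8 266.6]] [[207.8 285.2]]
lens [ 0.778  -0.1682  0.235 ] [[221.9 261.5]] [[373.9 126.1]]
focus [ 0.6788 -0.159   0.1514] [[245.  260.4]] [[370.1 192.9]]
```

```bash
cat > g.py <<'E'
from h import *
import sys
o=readout.get_obs(); M=R.from_quat(o['tool_rot']).as_matrix(); p=o['eef_pos']
zt=M[:,2]
yt=-YP-(-YP@zt)*zt; yt/=np.linalg.norm(yt)
ang=np.degrees(np.arctan2(np.cross(M[:,1],yt)@zt, M[:,1]@yt)); print('turn to go',ang, ang-360)
print('lean X,Y deg',np.degrees(zt@XP),np.degrees(zt@YP))
G=ST-.028*XP+[0,0,.054]; tcp=G+.0187*zt
for h in [.17,.08,.0]:
    X=tcp-h*zt; print(h,X.round(4),'shift mm',((X-p)@M*1000).round(1))
E
python3 g.py
```

```text
turn to go 128.0657138141438 -231.9342861858562
lean X,Y deg 5.876959142999893 2.6890418653120762
0.17 [0.5637 0.2568 0.2043] shift mm [ 620.2 -293.2   11.4]
0.08 [0.5653 0.2468 0.1149] shift mm [ 620.2 -293.2  101.4]
0.0 [0.5668 0.2379 0.0354] shift mm [ 620.2 -293.2  181.4]
```

Emit:
step_arm:
  targets:
    - [[19, -9, 0], -7]
    - [[38, -18, 0], -14]
    - [[57, -27, 0], -21]
    - [[76, -36, 0], -28]
    - [[95, -45, 0], -35]
    - [[114, -54, 0], -42]
    - [[133, -63, 0], -49]
    - [[152, -72, 0], -56]
    - [[171, -81, 0], -63]
    - [[190, -90, 0], -70]
    - [[209, -99, 0], -77]
    - [[228, -108, 0], -84]
    - [[247, -117, 0], -91]
    - [[266, -126, 0], -98]
    - [[285, -135, 0], -105]
    - [[304, -144, 0], -112]
    - [[323, -153, 0], -119]
  fingers: 45

```text
clock: 7.87
eef_pos: [0.3449, 0.0171, 0.2391]
tool_rot: [0.322, 0.945, -0.049, 0.027]
force: [0.0, 0.5, -0.6]
width: 0.0451
```

```bash
python3 s.py; python3 g.py
```

```text
7.8667 [ 0.392 -0.193 -0.581  2.164  0.007  1.141  0.731] [-0.35  0.47 -0.27 -0.3   0.22 -0.06  0.7 ] [0.3449 0.0171 0.2391] [ 0.   0.5 -0.6]
[[-0.7911  0.6113  0.0194]
 [ 0.606   0.7878 -0.1102]
 [-0.0826 -0.0754 -0.9937]]
0.3452743087065172 0.04509049402784138
turn to go -112.37322240470618 -472.3732224047062
lean X,Y deg 5.793107196548681 2.7474336751904014
0.17 [0.5635 0.2567 0.2043] shift mm [-24.9 325.   12.4]
0.08 [0.5652 0.2468 0.1149] shift mm [-24.9 325.  102.4]
0.0 [0.5668 0.2379 0.0354] shift mm [-24.9 325.  182.4]
```

Emit:
step_arm:
  targets:
    - [[-2, 20, 1], -7]
    - [[-3, 40, 2], -14]
    - [[-5, 61, 3], -21]
    - [[-6, 81, 4], -28]
    - [[-8, 102, 5], -35]
    - [[-9, 122, 6], -42]
    - [[-11, 142, 7], -49]
    - [[-12, 162, 8], -56]
    - [[-14, 183, 9], -63]
    - [[-15, 203, 10], -70]
    - [[-17, 223, 11], -77]
    - [[-18, 244, 12], -84]
    - [[-20, 264, 12], -91]
    - [[-21, 284, 12], -98]
    - [[-23, 305, 12], -105]
    - [[-25, 325, 12], -112.4]
    - [[-25, 325, 30], -112.4]
    - [[-25, 325, 60], -112.4]

```text
clock: 9.37
eef_pos: [0.5664, 0.2567, 0.1587]
tool_rot: [-0.608, 0.792, -0.049, -0.022]
force: [0.3, 0.3, -0.1]
width: 0.0449
```

```bash
python3 s.py; python3 - <<'E'
from h import *
o=readout.get_obs(); im,d=optics.get_image('wrist'); save('w1',im); np.savez('pics/w1.npz',im=im,d=d,p=o['eef_pos'],q=o['tool_rot'])
pose=(o['eef_pos'],o['tool_rot'])
for nm,X in dict(mid=ST+[0,0,.07],lab=ST+.06*XP+[0,0,.06],end=ST-.06*XP+[0,0,.07]).items(): print(nm,proj('wrist',X,pose).round(1))
P=cloud('wrist',d,pose).reshape(-1,3)-ST
m=(P[:,2]>.036)&(P[:,2]<.08)&(abs(P@YP)<.03)&(abs(P@XP)<.09); a,b,z=P[m]@XP,P[m]@YP,P[m][:,2]
print(m.sum(),np.percentile(a,[0,1,99,100]),np.percentile(b,[1,50,99]),np.percentile(z,[50,99]))
mt=z>.062; print(np.polyfit(a[mt],b[mt],1))
E
python3 g.py
```

```text
9.3667 [ 0.06   0.547 -0.85   1.652  0.533  1.215  1.942] [-0.05  0.33  0.21  0.47  0.32 -0.62 -0.24] [0.5664 0.2567 0.1587] [ 0.3  0.3 -0.1]
[[-0.2598 -0.9654  0.0245]
 [-0.961   0.256  -0.1043]
 [ 0.0944 -0.0507 -0.9942]]
0.6218709838320657 0.04485390189035116
mid [[318.3 172.7]]
lab [[320.2  67.7]]
end [[317.4 271.3]]
3084 [-0.06231539 -0.06091557  0.05664058  0.05772635] [-0.00789706 -0.00339787  0.0009542 ] [0.0708938 0.0725474]
[-0.00740286 -0.00316398]
turn to go 0.23292665205540314 -359.7670733479446
lean X,Y deg 6.0103952903503215 2.402861569511004
0.17 [0.5645 0.257  0.2043] shift mm [ -0.2  -2.9 -54. ]
0.08 [0.5657 0.2469 0.1149] shift mm [-0.2 -2.9 36. ]
0.0 [0.5667 0.2379 0.0354] shift mm [ -0.2  -2.9 116. ]
```

View pics/w1.png

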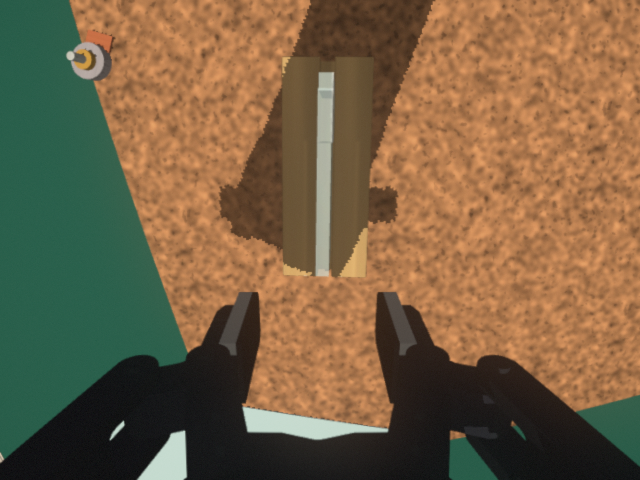

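Emit:
step_arm:
  targets:
    - [[0, -1, 36], 0]
    - [[0, -1, 70], 0]
    - [[0, -1, 95], 0]
    - [[0, -1, 110], 0]
    - [[0, -1, 115], 0]
    - [[0, -1, 115], 0]

```text
clock: 9.92
eef_pos: [0.5644, 0.2386, 0.0357]
tool_rot: [-0.608, 0.792, -0.048, -0.03]
force: [-0.5, 0.1, 0.4]
width: 0.0452
```

```bash
python3 g.py;python3 - <<'E'
from h import *
o=readout.get_obs(); print(o['force'],o['eef_pos']); im,d=optics.get_image('wrist'); save('w2',im)
im,d=optics.get_image('scene'); save('s2',cv2.resize(im[180:320,360:530],(680,560),interpolation=3))
E
```

```text
turn to go 0.2890993017806855 -359.7109006982193
lean X,Y deg 6.0636734580022775 2.3382919264979223
0.17 [0.5647 0.2571 0.2043] shift mm [ 1.000e-01 -2.300e+00 -1.697e+02]
0.08 [0.5657 0.2469 0.1149] shift mm [  0.1  -2.3 -79.7]
0.0 [0.5666 0.2379 0.0354] shift mm [ 0.1 -2.3  0.3]
[-0.51844368  0.05513925  0.44900471] [0.56444533 0.23862267 0.03565846]
```

View pics/w2.png

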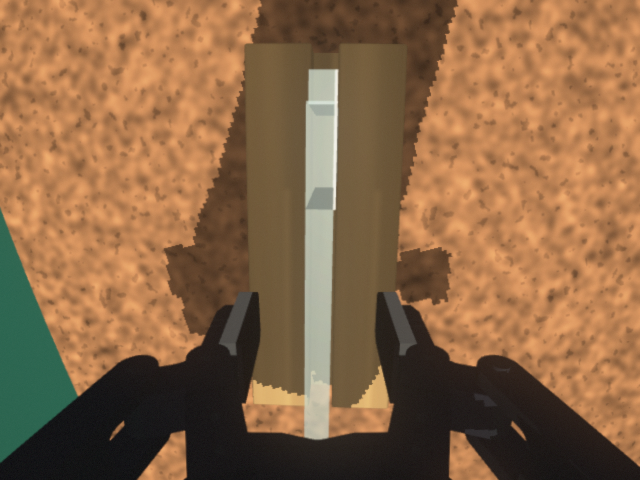

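View pics/s2.png

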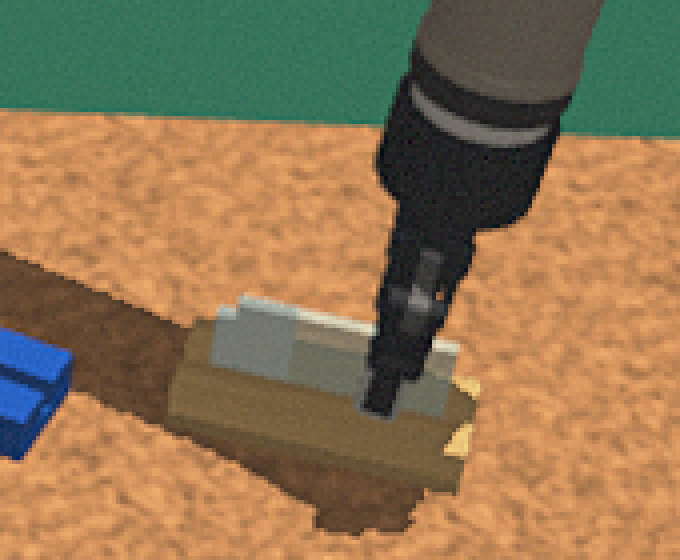

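The fingers straddle the clear part, centred (plate at column 320 between fingers at 247 and 388), well away from the frosted end (rows 70–205). Closing now.

Emit:
step_arm:
  targets:
    - [[0, 0, 0], 0]
    - [[0, 0, 0], 0]
    - [[0, 0, 0], 0]
    - [[0, 0, 0], 0]
    - [[0, 0, 0], 0]
    - [[0, 0, 0], 0]
  fingers: 0
  grip_force: 50

```text
clock: 10.52
eef_pos: [0.5642, 0.2413, 0.0392]
tool_rot: [-0.607, 0.792, -0.047, -0.028]
force: [-3.8, 0.8, 5.5]
width: 0.0072
```

```bash
python3 s.py
```

```text
10.5167 [ 0.029  0.675 -0.775  1.752  0.65   1.038  1.856] [ 0. -0.  0. -0.  0.  0. -0.] [0.5642 0.2413 0.0392] [-3.8  0.8  5.5]
[[-0.2604 -0.9654  0.0129]
 [-0.9601  0.2575 -0.1093]
 [ 0.1022 -0.0408 -0.9939]]
0.6136430855071762 0.007242470538469852
```

Emit:
step_arm:
  targets:
    - [[1, 0, -10], 0]
    - [[2, -1, -25], 0]
    - [[5, -2, -50], 0]
    - [[9, -4, -85], 0]
    - [[13, -5, -125], 0]
    - [[17, -7, -165], 0]
    - [[20, -8, -200], 0]
    - [[20, -8, -200], 0]

```text
clock: 11.18
eef_pos: [0.5676, 0.2453, 0.2505]
tool_rot: [-0.607, 0.793, -0.049, -0.02]
force: [0.5, 0.1, 0.8]
width: 0.0072
```

```bash
python3 s.py; python3 - <<'E'
from h import *
o=readout.get_obs(); im,d=optics.get_image('wrist'); save('w3',im); np.savez('pics/w3.npz',im=im,d=d,p=o['eef_pos'],q=o['tool_rot'])
im,d=optics.get_image('scene'); np.savez('pics/s3.npz',im=im,d=d,p=o['eef_pos'],q=o['tool_rot']); save('s3',cv2.resize(im[120:320,340:580],(720,600),interpolation=3))
E
```

```text
11.1833 [ 0.112  0.46  -0.894  1.56   0.458  1.357  2.026] [-0.01  0.05  0.03  0.1   0.02 -0.07 -0.03] [0.5676 0.2453 0.2505] [0.5 0.1 0.8]
[[-0.2616 -0.9648  0.0272]
 [-0.9608  0.2577 -0.1023]
 [ 0.0917 -0.0529 -0.9944]]
0.6182838769032529 0.007219015788593778
```

View pics/w3.png

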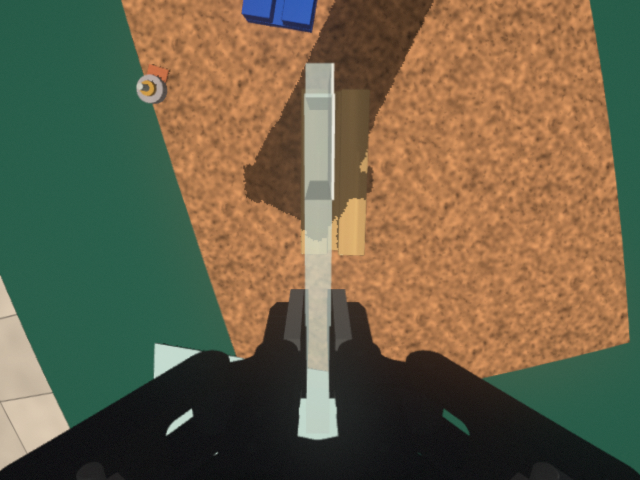

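View pics/s3.png

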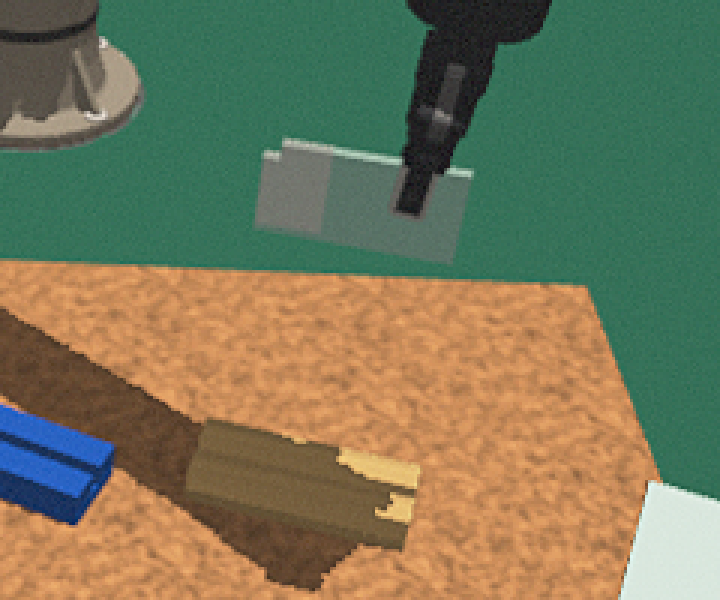

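```bash
python3 - <<'E'
from h import *
for c in ['s3','w3']:
    f=np.load(f'pics/{c}.npz'); cam={'s':'scene','w':'wrist'}[c[0]]
    pose=(f['p'],f['q']); M=R.from_quat(f['q']).as_matrix()
    P=cloud(cam,f['d'],pose); L=(P-pose[0])@M
    m=(abs(L[...,1])<.012)&(L[...,0]>-.05)&(L[...,0]<.12)&(L[...,2]>-.06)&(L[...,2]<.06)&(f['d']>0)
    ex=m&(abs(L[...,0])>.016)
    q=L[ex]; print(c,len(q),q.min(0).round(4),q.max(0).round(4),'y',np.percentile(q[:,1],[5,50,95]).round(4))
    A=np.c_[q[:,0],q[:,2],np.ones(len(q))]; print('plane y=ax+bz+c',np.linalg.lstsq(A,q[:,1],rcond=None)[0].round(4))
    # top edge: min z per x bin
    for nm,fn in (('top',lambda z:np.percentile(z,3)),('bot',lambda z:np.percentile(z,97))):
        xs=[];zs=[]
        for x0 in np.arange(-.03,.09,.004):
            k=q[(q[:,0]>=x0)&(q[:,0]<x0+.004)]
            if len(k)>8: xs.append(x0+.002); zs.append(fn(k[:,2]))
        xs,zs=np.array(xs),np.array(zs); 
        print(nm,np.c_[xs,zs].round(4).tolist())
        k=xs<.072 if nm=='top' else xs<9
        pf=np.polyfit(xs[k],zs[k],1); print(np.degrees(np.arctan(pf[0])),pf[1])
E
```

```text
s3 1545 [-0.032  -0.0083 -0.0318] [0.092  0.0069 0.0419] y [-0.006  -0.0033  0.0002]
plane y=ax+bz+c [ 0.0024 -0.0133 -0.0031]
top [[-0.028, -0.0257], [-0.024, -0.0303], [-0.02, -0.0297], [-0.016, -0.028], [0.016, -0.0258], [0.02, -0.0254], [0.024, -0.026], [0.028, -0.0248], [0.032, -0.0246], [0.036, -0.0237], [0.04, -0.024], [0.044, -0.0233], [0.048, -0.0225], [0.052, -0.023], [0.056, -0.0225], [0.06, -0.0217], [0.064, -0.0212], [0.068, -0.0208], [0.072, -0.0206], [0.076, -0.0197], [0.08, -0.0198], [0.084, -0.016], [0.088, -0.0086]]
4.604941633321816 -0.026841524140509315
bot [[-0.028, 0.0277], [-0.024, 0.028], [-0.02, 0.0282], [-0.016, 0.0295], [0.016, 0.0324], [0.02, 0.0306], [0.024, 0.0334], [0.028, 0.0341], [0.032, 0.0347], [0.036, 0.0333], [0.04, 0.0325], [0.044, 0.0342], [0.048, 0.0344], [0.052, 0.0349], [0.056, 0.0363], [0.06, 0.0351], [0.064, 0.0373], [0.068, 0.0373], [0.072, 0.039], [0.076, 0.039], [0.08, 0.0371], [0.084, 0.0383], [0.088, 0.0375]]
5.444046549940047 0.030393541191151337
w3 7772 [-0.0314 -0.0039 -0.0362] [ 0.0876  0.0048 -0.011 ] y [-0.0035  0.0002  0.0041]
p
[... 249 characters left out ...]
, -0.0285], [0.048, -0.0282], [0.052, -0.0276], [0.056, -0.0273], [0.06, -0.0271], [0.064, -0.0265], [0.068, -0.0261], [0.072, -0.0258], [0.076, -0.0254], [0.08, -0.0249], [0.084, -0.0145], [0.088, -0.0143]]
5.83053887465999 -0.03305586831757801
bot [[-0.028, -0.0338], [-0.024, -0.0335], [-0.02, -0.033], [-0.016, -0.0327], [0.016, -0.0291], [0.02, -0.0288], [0.024, -0.0283], [0.028, -0.0281], [0.032, -0.0276], [0.036, -0.027], [0.04, -0.0268], [0.044, -0.0262], [0.048, -0.0259], [0.052, -0.0255], [0.056, -0.0251], [0.06, -0.0246], [0.064, -0.0242], [0.068, -0.0239], [0.072, -0.0235], [0.076, -0.023], [0.08, -0.0125], [0.084, -0.0121], [0.088, -0.0115]]
8.758778151468462 -0.031528786568366496
```

```bash
cat >> h.py <<'E'
LT=np.array([.0684,.004,.006]); a=np.deg2rad(5.85)
RYv=np.array([-RX[1],RX[0],0]); EL=np.deg2rad(40)
nf=np.cos(EL)*RX+np.array([0,0,np.sin(EL)])
Xp=np.array([np.cos(a),0,np.sin(a)]);Yp=np.array([0,-1.,0]);Zp=np.cross(Xp,Yp)
Xf=RYv; Yf=-nf; Zf=np.cross(Xf,Yf)
MF=np.c_[Xf,Yf,Zf]@np.c_[Xp,Yp,Zp].T
LENS=np.array([.783,-.1687,.235])-.005*RX; FOC=LENS-.13*nf
TF=FOC-MF@LT
E
cat > f.py <<'E'
from h import *
o=readout.get_obs(); M=R.from_quat(o['tool_rot']).as_matrix(); p=o['eef_pos']; print(o['clock'],'q',o['q'].round(2),'dqmax',abs(o['dq']).max().round(2),'p',p.round(4))
z0=M[:,2]; zf=MF[:,2]
ax=np.cross(z0,zf); an=np.degrees(np.arcsin(min(1,np.linalg.norm(ax)))); 
phi=np.degrees(np.arctan2(-ax[0],ax[1])) if an>.01 else 0
if an>.3:
    A=R.from_rotvec(ax/np.linalg.norm(ax)*np.radians(an)).as_matrix(); 
else: A=np.eye(3)
y=(A@M)[:,1]; turn=np.degrees(np.arctan2(np.cross(y,MF[:,1])@zf,y@MF[:,1]))
print('z0',z0.round(3),'zf',zf.round(3),'tilt to go',an.round(2),'push az',phi.round(1),'axis vert comp',(ax/np.linalg.norm(ax))[2].round(3),'turn',turn.round(2))
print('my az',np.degrees(np.arctan2(p[1],p[0])).round(1),'r',np.hypot(p[0],p[1]).round(3),'TF',TF.round(4),'shift to TF mm',((TF-p)@M*1000).round(1))
print('world->tool: x',M[0].round(3),'y',M[1].round(3),'z',M[2].round(3))
print('label pos err mm',((p+M@LT-FOC)*1000).round(1),'normal err deg',np.degrees(np.arccos(M[:,1]@nf)).round(2),'level err deg',np.degrees(np.arcsin((M@Xp)[2])).round(2))
E
python3 f.py
```

```text
11.2833 q [ 0.11  0.46 -0.89  1.57  0.46  1.35  2.02] dqmax 0.06 p [0.5651 0.2427 0.2437]
z0 [ 0.018 -0.107 -0.994] zf [ 0.646  0.042 -0.762] tilt to go 40.12 push az -168.8 axis vert comp 0.109 turn 170.38
my az 23.2 r 0.615 TF [ 0.6701 -0.2272  0.1481] shift to TF mm [ 414.3 -218.   147.4]
world->tool: x [-0.261 -0.965  0.018] y [-0.96   0.258 -0.107] z [ 0.099 -0.045 -0.994]
label pos err mm [-135.3  336.4   92.9] normal err deg 141.59 level err deg -0.16
```

Emit:
step_arm:
  targets:
    - [[2, -12, -10], 7]
    - [[5, -24, -20], 14]
    - [[7, -37, -30], 21]
    - [[10, -49, -40], 28]
    - [[12, -61, -50], 35]
    - [[14, -73, -60], 42]
    - [[17, -86, -70], 49]
    - [[19, -98, -81], 56]
    - [[21, -110, -91], 63]
    - [[24, -122, -101], 70]
    - [[26, -134, -111], 77]
    - [[29, -147, -121], 84]
    - [[31, -159, -131], 91]
    - [[33, -171, -141], 98]
    - [[36, -183, -151], 105]
    - [[38, -195, -161], 112]
    - [[40, -208, -171], 119]
    - [[43, -220, -181], 126]
    - [[45, -232, -191], 133]
    - [[47, -244, -201], 140]

```text
clock: 12.95
eef_pos: [0.7849, 0.1556, 0.4583]
tool_rot: [0.539, 0.84, -0.042, 0.036]
force: [0.5, -0.1, -1.4]
width: 0.0067
```

```bash
sed -i 's/np.arctan2(-ax\[0\],ax\[1\])/np.arctan2(ax[0],-ax[1])/' f.py; python3 f.py
```

```text
12.95 q [-0.19  0.74 -0.34  0.52  0.36  1.93  0.1 ] dqmax 1.19 p [0.7849 0.1556 0.4583]
z0 [ 0.015 -0.109 -0.994] zf [ 0.646  0.042 -0.762] tilt to go 40.29 push az 11.2 axis vert comp 0.11 turn 30.09
my az 11.2 r 0.8 TF [ 0.6701 -0.2272  0.1481] shift to TF mm [-265.4 -253.3  348.3]
world->tool: x [-0.415  0.909  0.015] y [ 0.903  0.415 -0.109] z [-0.106 -0.031 -0.994]
label pos err mm [ 81.3 377.4 293.5] normal err deg 49.89 level err deg -11.91
```

Emit:
step_arm:
  targets:
    - [[-8, 18, -40], 6]
    - [[-16, 36, -80], 12]
    - [[-25, 54, -120], 18]
    - [[-33, 72, -160], 24]
    - [[-44, 91, -200], 30]

```text
clock: 13.37
eef_pos: [0.7956, 0.1455, 0.5021]
tool_rot: [0.691, 0.721, -0.02, 0.055]
force: [0.0, -0.5, -0.3]
width: 0.0071
```

```bash
cat >> f.py <<'E'
ph=np.radians(float(__import__('os').environ.get('PH',phi))); u=.55*np.array([np.cos(ph),np.sin(ph),0])+.83*np.array([0,0,1]); print('PUSH 300mm in tool:',(M.T@u*300).round(0))
E
python3 f.py
```

```text
13.3667 q [-0.36  0.81  0.45  0.33 -0.24  2.   -0.11] dqmax 1.45 p [0.7956 0.1455 0.5021]
z0 [ 0.051 -0.104 -0.993] zf [ 0.646  0.042 -0.762] tilt to go 38.21 push az 11.4 axis vert comp 0.112 turn 7.88
my az 10.4 r 0.809 TF [ 0.6701 -0.2272  0.1481] shift to TF mm [-327.7 -158.8  383.8]
world->tool: x [-0.04   0.998  0.051] y [ 0.994  0.046 -0.104] z [-0.106  0.047 -0.993]
label pos err mm [118.2 372.  337.6] normal err deg 38.0 level err deg -11.93
PUSH 300mm in tool: [  -1.  175. -242.]
```

Emit:
step_arm:
  targets:
    - [[0, 175, -242], 0]
    - [[0, 175, -242], 0]
    - [[0, 175, -242], 0]

```text
clock: 13.62
eef_pos: [0.7934, 0.1418, 0.5285]
tool_rot: [0.689, 0.721, -0.003, 0.068]
force: [-0.1, -0.8, -2.2]
width: 0.0072
```

Emit:
step_arm:
  targets:
    - [[0, 175, -242], 0]
    - [[0, 175, -242], 0]
    - [[0, 175, -242], 0]

```text
clock: 13.87
eef_pos: [0.7893, 0.1378, 0.5557]
tool_rot: [0.688, 0.721, 0.013, 0.081]
force: [0.7, 0.2, -1.9]
width: 0.0073
```

```bash
python3 f.py
```

```text
13.8667 q [-0.36  0.77  0.49  0.29 -0.26  2.   -0.09] dqmax 0.12 p [0.7893 0.1378 0.5557]
z0 [ 0.134 -0.092 -0.987] zf [ 0.646  0.042 -0.762] tilt to go 33.42 push az 11.8 axis vert comp 0.118 turn 8.0
my az 9.9 r 0.801 TF [ 0.6701 -0.2272  0.1481] shift to TF mm [-317.9 -190.5  419.7]
world->tool: x [-0.041  0.99   0.134] y [ 0.994  0.054 -0.092] z [-0.098  0.13  -0.987]
label pos err mm [112.3 364.5 392.1] normal err deg 33.42 level err deg -11.44
PUSH 300mm in tool: [   2.  194. -227.]
```

Emit:
step_arm:
  targets:
    - [[0, 190, -230], 2]
    - [[0, 190, -230], 2]
    - [[0, 190, -230], 2]

```text
clock: 14.12
eef_pos: [0.7876, 0.1339, 0.58]
tool_rot: [0.698, 0.709, 0.031, 0.093]
force: [0.2, -0.6, -1.0]
width: 0.0072
```

Emit:
step_arm:
  targets:
    - [[0, 190, -230], 2]
    - [[0, 190, -230], 2]
    - [[0, 190, -230], 2]

```text
clock: 14.37
eef_pos: [0.7833, 0.128, 0.6059]
tool_rot: [0.708, 0.697, 0.049, 0.105]
force: [-0.6, -0.5, -0.4]
width: 0.0076
```

Emit:
step_arm:
  targets:
    - [[0, 200, -220], 2]
    - [[0, 200, -220], 2]
    - [[0, 200, -220], 2]

```text
clock: 14.62
eef_pos: [0.7801, 0.1198, 0.6302]
tool_rot: [0.717, 0.684, 0.067, 0.117]
force: [-0.7, -0.4, -0.9]
width: 0.0068
```

Emit:
step_arm:
  targets:
    - [[0, 200, -220], 2]
    - [[0, 200, -220], 2]
    - [[0, 200, -220], 2]

```text
clock: 14.87
eef_pos: [0.774, 0.1099, 0.6559]
tool_rot: [0.726, 0.67, 0.084, 0.128]
force: [-0.6, 0.3, -0.5]
width: 0.0073
```

```bash
python3 f.py
```

```text
14.8667 q [-0.33  0.7   0.61  0.19 -0.37  2.   -0.19] dqmax 0.16 p [0.774  0.1099 0.6559]
z0 [ 0.294 -0.073 -0.953] zf [ 0.646  0.042 -0.762] tilt to go 24.06 push az 13.8 axis vert comp 0.147 turn 0.46
my az 8.1 r 0.782 TF [ 0.6701 -0.2272  0.1481] shift to TF mm [-319.3 -227.4  478.1]
world->tool: x [0.088 0.952 0.294] y [ 0.995 -0.069 -0.073] z [-0.05   0.299 -0.953]
label pos err mm [106.7 336.3 496.5] normal err deg 22.63 level err deg -8.42
PUSH 300mm in tool: [  41.  224. -193.]
```

Emit:
step_arm:
  targets:
    - [[60, 190, -200], 0]
    - [[90, 210, -200], 0]
    - [[90, 210, -200], 0]

```text
clock: 15.12
eef_pos: [0.77, 0.1272, 0.6739]
tool_rot: [0.723, 0.669, 0.1, 0.14]
force: [0.4, 0.2, -0.8]
width: 0.0071
```

Emit:
step_arm:
  targets:
    - [[60, 220, -190], 0]
    - [[60, 220, -190], 0]
    - [[60, 220, -190], 0]

```text
clock: 15.37
eef_pos: [0.7678, 0.1344, 0.6908]
tool_rot: [0.72, 0.668, 0.115, 0.151]
force: [-0.1, -0.7, -1.3]
width: 0.0072
```

Emit:
step_arm:
  targets:
    - [[50, 230, -180], 0]
    - [[50, 230, -180], 0]
    - [[50, 230, -180], 0]

```text
clock: 15.62
eef_pos: [0.7654, 0.1365, 0.7077]
tool_rot: [0.717, 0.666, 0.129, 0.161]
force: [-0.2, -0.0, -0.6]
width: 0.007
```

```bash
python3 f.py
```

```text
15.6167 q [-0.33  0.71  0.88  0.07 -0.65  2.   -0.22] dqmax 0.1 p [0.7654 0.1365 0.7077]
z0 [ 0.399 -0.059 -0.915] zf [ 0.646  0.042 -0.762] tilt to go 17.71 push az 16.3 axis vert comp 0.182 turn 0.73
my az 10.1 r 0.777 TF [ 0.6701 -0.2272  0.1481] shift to TF mm [-353.  -290.1  495.7]
world->tool: x [0.079 0.914 0.399] y [ 0.996 -0.061 -0.059] z [-0.03   0.402 -0.915]
label pos err mm [ 98.  363.1 550.3] normal err deg 16.33 level err deg -7.08
PUSH 300mm in tool: [  51.  242. -167.]
```

Emit:
step_arm:
  targets:
    - [[40, 20, -60], 0]
    - [[80, 40, -120], 0]
    - [[120, 60, -180], 0]
    - [[160, 60, -240], 0]
    - [[200, 60, -240], 0]

```text
clock: 16.03
eef_pos: [0.6952, 0.216, 0.7503]
tool_rot: [0.713, 0.665, 0.144, 0.169]
force: [-0.1, -0.2, -0.1]
width: 0.0072
```

Emit:
step_arm:
  targets:
    - [[60, 100, -280], 0]
    - [[60, 100, -280], 0]
    - [[60, 100, -280], 0]

```text
clock: 16.28
eef_pos: [0.6503, 0.2231, 0.7871]
tool_rot: [0.709, 0.664, 0.159, 0.178]
force: [0.8, -0.8, -0.6]
width: 0.0072
```

```bash
python3 f.py
```

```text
16.2833 q [-0.65  0.51  0.73  0.23 -0.29  2.   -0.32] dqmax 0.38 p [0.6503 0.2231 0.7871]
z0 [ 0.462 -0.04  -0.886] zf [ 0.646  0.042 -0.762] tilt to go 13.59 push az 17.2 axis vert comp 0.194 turn 0.9
my az 18.9 r 0.688 TF [ 0.6701 -0.2272  0.1481] shift to TF mm [-441.4 -254.2  593.4]
world->tool: x [0.067 0.884 0.462] y [ 0.998 -0.055 -0.04 ] z [-0.01   0.464 -0.886]
label pos err mm [-17.6 449.9 631.5] normal err deg 12.45 level err deg -5.77
PUSH 300mm in tool: [  57.  252. -150.]
```

Emit:
step_arm:
  targets:
    - [[80, 230, -160], 0]
    - [[80, 230, -160], 0]
    - [[80, 230, -160], 0]

```text
clock: 16.53
eef_pos: [0.6616, 0.2288, 0.7967]
tool_rot: [0.704, 0.662, 0.176, 0.187]
force: [0.4, -1.1, -1.4]
width: 0.0071
```

Emit:
step_arm:
  targets:
    - [[80, 230, -160], 0]
    - [[80, 230, -160], 0]
    - [[80, 230, -160], 0]

```text
clock: 16.78
eef_pos: [0.6665, 0.233, 0.8075]
tool_rot: [0.7, 0.66, 0.191, 0.196]
force: [-0.4, -0.3, -1.0]
width: 0.0072
```

Emit:
step_arm:
  targets:
    - [[80, 230, -160], 0]
    - [[80, 230, -160], 0]
    - [[80, 230, -160], 0]

```text
clock: 17.03
eef_pos: [0.6647, 0.2363, 0.8206]
tool_rot: [0.696, 0.658, 0.206, 0.203]
force: [0.2, -0.1, -0.8]
width: 0.0069
```

```bash
python3 f.py
```

```text
17.0333 q [-0.56  0.58  0.98  0.05 -0.62  2.   -0.34] dqmax 0.18 p [0.6647 0.2363 0.8206]
z0 [ 0.554 -0.012 -0.833] zf [ 0.646  0.042 -0.762] tilt to go 7.37 push az 21.1 axis vert comp 0.246 turn 0.98
my az 19.6 r 0.705 TF [ 0.6701 -0.2272  0.1481] shift to TF mm [-474.9 -343.6  568.7]
world->tool: x [0.05  0.831 0.554] y [ 0.999 -0.052 -0.012] z [ 0.019  0.553 -0.833]
label pos err mm [ -4.1 463.3 667.6] normal err deg 6.54 level err deg -3.81
PUSH 300mm in tool: [  72.  263. -123.]
```

Emit:
step_arm:
  targets:
    - [[120, 150, -230], 1]
    - [[120, 150, -230], 1]
    - [[120, 150, -230], 1]

```text
clock: 17.28
eef_pos: [0.6276, 0.2568, 0.8459]
tool_rot: [0.697, 0.649, 0.222, 0.209]
force: [-0.4, 0.2, 0.4]
width: 0.0074
```

Emit:
step_arm:
  targets:
    - [[120, 150, -230], 0]
    - [[120, 150, -230], 0]
    - [[120, 150, -230], 0]

```text
clock: 17.53
eef_pos: [0.5923, 0.2742, 0.8697]
tool_rot: [0.692, 0.647, 0.238, 0.216]
force: [-0.5, 0.9, -1.0]
width: 0.0068
```

```bash
python3 f.py
```

```text
17.5333 q [-0.76  0.49  1.04  0.1  -0.52  2.   -0.4 ] dqmax 0.65 p [0.5923 0.2742 0.8697]
z0 [ 0.609  0.009 -0.793] zf [ 0.646  0.042 -0.762] tilt to go 3.36 push az 29.5 axis vert comp 0.346 turn -0.01
my az 24.8 r 0.653 TF [ 0.6701 -0.2272  0.1481] shift to TF mm [-531.9 -341.7  615.2]
world->tool: x [0.05  0.791 0.609] y [ 0.998 -0.07   0.009] z [ 0.049  0.607 -0.793]
label pos err mm [-76.3 501.3 719.3] normal err deg 2.6 level err deg -1.82
PUSH 300mm in tool: [ 101.  259. -109.]
```

One more push, then head down.

Emit:
step_arm:
  targets:
    - [[150, 180, -180], 0]
    - [[150, 180, -180], 0]
    - [[150, 180, -180], 0]
    - [[150, 180, -180], 0]

```text
clock: 17.87
eef_pos: [0.571, 0.3037, 0.8821]
tool_rot: [0.686, 0.644, 0.254, 0.223]
force: [0.1, -0.3, -0.3]
width: 0.0073
```

```bash
python3 f.py
```

```text
17.8667 q [-0.82  0.49  1.12  0.07 -0.57  2.   -0.44] dqmax 0.24 p [0.571  0.3037 0.8821]
z0 [ 0.636  0.021 -0.771] zf [ 0.646  0.042 -0.762] tilt to go 1.45 push az 51.0 axis vert comp 0.529 turn -0.0
my az 28.0 r 0.647 TF [ 0.6701 -0.2272  0.1481] shift to TF mm [-570.1 -351.3  618. ]
world->tool: x [0.041 0.77  0.636] y [ 0.997 -0.07   0.021] z [ 0.061  0.634 -0.771]
label pos err mm [-98.2 530.8 732.8] normal err deg 0.69 level err deg -1.03
PUSH 300mm in tool: [ 147.  229. -123.]
```

Emit:
step_arm:
  targets:
    - [[-28, -17, 21], 0]
    - [[-56, -34, 43], 0]
    - [[-84, -51, 65], 0]
    - [[-112, -68, 86], 0]
    - [[-140, -85, 108], 0]
    - [[-167, -102, 129], 0]
    - [[-195, -119, 151], 0]
    - [[-223, -136, 172], 0]
    - [[-251, -153, 194], 0]
    - [[-279, -170, 215], 0]
    - [[-307, -188, 237], 0]
    - [[-335, -205, 259], 0]
    - [[-363, -222, 280], 0]
    - [[-391, -239, 302], 0]
    - [[-419, -256, 323], 0]
    - [[-446, -273, 345], 0]
    - [[-474, -290, 366], 0]
    - [[-502, -307, 388], 0]
    - [[-530, -324, 410], 0]
    - [[-558, -341, 431], 0]

```text
clock: 19.53
eef_pos: [0.56, -0.1171, 0.414]
tool_rot: [0.686, 0.644, 0.253, 0.223]
force: [0.3, 0.2, -0.5]
width: 0.0069
```

```bash
python3 f.py
```

```text
19.5333 q [-0.99 -0.48  0.84  1.98  0.53  0.83 -0.38] dqmax 0.92 p [ 0.56   -0.1171  0.414 ]
z0 [ 0.635  0.02  -0.772] zf [ 0.646  0.042 -0.762] tilt to go 1.53 push az 49.5 axis vert comp 0.52 turn 0.0
my az -11.8 r 0.572 TF [ 0.6701 -0.2272  0.1481] shift to TF mm [-121.2  -75.5  273. ]
world->tool: x [0.042 0.771 0.635] y [ 0.997 -0.07   0.02 ] z [ 0.06   0.633 -0.772]
label pos err mm [-109.2  110.   264.6] normal err deg 0.76 level err deg -1.07
PUSH 300mm in tool: [ 145.  231. -122.]
```

Emit:
step_arm:
  targets:
    - [[-14, -8, 31], 0]
    - [[-27, -17, 61], 0]
    - [[-40, -25, 91], 0]
    - [[-54, -33, 121], 0]
    - [[-67, -42, 151], 0]
    - [[-80, -50, 181], 0]
    - [[-94, -58, 211], 0]
    - [[-105, -66, 236], 0]

```text
clock: 20.2
eef_pos: [0.6014, -0.1833, 0.2366]
tool_rot: [0.687, 0.643, 0.25, 0.228]
force: [-0.4, 0.4, -0.2]
width: 0.0072
```

```bash
python3 f.py
```

```text
20.2 q [-1.39 -0.49  1.46  2.14  0.82  0.46 -0.47] dqmax 0.17 p [ 0.6014 -0.1833  0.2366]
z0 [ 0.637  0.01  -0.771] zf [ 0.646  0.042 -0.762] tilt to go 2.02 push az 63.2 axis vert comp 0.591 turn 0.09
my az -17.0 r 0.629 TF [ 0.6701 -0.2272  0.1481] shift to TF mm [-45.1  -0.3 111.6]
world->tool: x [0.047 0.77  0.637] y [ 0.998 -0.069  0.01 ] z [ 0.051  0.635 -0.771]
label pos err mm [-67.4  43.8  86.6] normal err deg 0.61 level err deg -1.58
PUSH 300mm in tool: [ 163.  205. -143.]
```

```bash
cat > fk.py <<'E'
import numpy as np
from scipy.spatial.transform import Rotation as R
D="""1.086 1.343 0.063 0.017 -0.063 1.827 -0.042|0.4092 -0.8696 0.1392|0.975 0.219 -0.006 -0.022
1.0280 .39920 .04497 1.53787 -.01868 1.20689 -.05071|.27886 -.58645 .23026|.97546 .22016 -.00028 -.00093
.933 .933 .371 .234 -.319 1.995 -.001|0 0 0|0 0 0 0
.998 .657 .264 .459 -.174 1.995 0|0.3219 -0.6837 0.5518|0.976 0.219 0.002 0.02
.988 .612 .277 .457 -.176 1.995 0|0.3165 -0.6711 0.5867|0.975 0.218 0.007 0.044
.74 -.17 .239 1.991 .074 1.169 -.175|0.1839 -0.3925 0.3166|0.973 0.218 0.014 0.074
1.223 -.447 -.176 2.289 -.04 1.187 -.1|0.105 -0.2499 0.2643|0.979 0.197 -0.002 0.056
.06 .547 -.85 1.652 .533 1.215 1.942|0.5664 0.2567 0.1587|-0.608 0.792 -0.049 -0.022
.029 .675 -.775 1.752 .65 1.038 1.856|0.5642 0.2413 0.0392|-0.607 0.792 -0.047 -0.028
.112 .46 -.894 1.56 .458 1.357 2.026|0.5676 0.2453 0.2505|-0.607 0.793 -0.049 -0.02
-.82 .49 1.12 .07 -.57 2.0 -.44|0.571 0.3037 0.8821|0.686 0.644 0.254 0.223
-.99 -.48 .84 1.98 .53 .83 -.38|0.56 -0.1171 0.414|0.686 0.644 0.253 0.223
-1.39 -.49 1.46 2.14 .82 .46 -.47|0.6014 -0.1833 0.2366|0.687 0.643 0.25 0.228"""
Q=[];P=[];W=[]
for l in D.split('\n'):
    q,p,w=[np.array(s.split(),float) for s in l.split('|')]
    if abs(w).sum()==0: continue
    Q.append(q);P.append(p);W.append(w)
SG=np.array([-1,1,-1,1,-1,1,-1.])
AX='zyzyzyz'
def fk(q,v,sg=SG):
    # v: h,L1,L2,d + x,y offsets
    offs=np.array([[0,0,v[0]],[v[4],v[5],0],[0,0,v[1]],[v[6],v[7],0],[0,0,v[2]],[v[8],v[9],0],[0,0,v[3]]])
    T=np.eye(3);p=np.zeros(3)
    for i in range(7):
        T=T@R.from_euler(AX[i],sg[i]*q[i]).as_matrix(); p=p+T@offs[i]
    T=T@R.from_euler('z',v[10]).as_matrix()
    return p,T
if __name__=='__main__':
    import itertools
    from scipy.optimize import least_squares
    best=None
    for s in itertools.product([-1,1],repeat=3):
        sg=np.array([-1,1,s[0],1,s[1],1,s[2]])
        for off in (0,np.pi/2,np.pi,-np.pi/2):
            def res(v):
                r=[]
                for q,p,w in zip(Q,P,W):
                    a,T=fk(q,v,sg); r+=list(a-p); r+=list(.3*(R.from_matrix(T).inv()*R.from_quat(w)).as_rotvec())
                return np.array(r)
            s0=least_squares(res,[.28,.5,.48,.36]+[0]*6+[off])
            if best is None or s0.cost<best[0]: best=(s0.cost,sg,s0.x,np.sqrt(np.mean(s0.fun**2)))
    print(best)
    np.savez('fk.npz',sg=best[1],v=best[2])
E
python3 fk.py
```

```text
(np.float64(1.1981033145599957e-05), array([-1,  1, -1,  1, -1,  1, -1]), array([ 2.57698245e-01,  5.22343732e-01,  4.78486145e-01,  3.37028761e-01,
        8.68347173e-04, -1.15656112e-02,  1.79511289e-03, -2.85536455e-02,
        2.07929477e-03, -2.61087498e-03,  1.57095311e+00]), np.float64(0.0005768938171506655))
```

```bash
cat > ik.py <<'E'
from h import *
from fk import fk
from scipy.optimize import least_squares
F=np.load('fk.npz'); V,SGN=F['v'],F['sg']
LO=np.array([-2.82,-.49,-1.37,0,-1.36,.23,-2.94]);HI=np.array([2.82,2.23,1.46,2.46,4.5,2,2.94])
def ik(p,M,q0,wreg=0.0,qr=None):
    def res(q):
        a,T=fk(q,V,SGN); e=np.r_[(a-p),.3*(R.from_matrix(T).inv()*R.from_matrix(M)).as_rotvec()]
        return e if qr is None else np.r_[e,wreg*(q-qr)]
    s=least_squares(res,np.clip(q0,LO+1e-3,HI-1e-3),bounds=(LO,HI)); return s.x,np.abs(s.fun[:6]).max()
E
cat > ik1.py <<'E'
from ik import *
rng=np.random.default_rng(0); o=readout.get_obs(); q0=o['q']
sol=[]
for i in range(150):
    q,e=ik(TF,MF,rng.uniform(LO,HI))
    if e<1e-4: sol.append((np.min(np.minimum(q-LO,HI-q)[1:]),q))
print(len(sol)); sol.sort(key=lambda s:-s[0])
for m,q in sol[:14]: print(round(m,3),q.round(2))
sol.sort(key=lambda s:np.abs(s[1]-q0).max())
print('closest');[print(round(m,3),q.round(2)) for m,q in sol[:5]]
E
python3 ik1.py
```

```text
112
0.13 [ 0.33  0.35  0.1   2.02 -1.23  0.36  1.45]
0.126 [ 1.35  0.67 -1.24  2.    1.1   0.36 -0.59]
0.124 [ 1.35  0.66 -1.23  2.    1.09  0.35 -0.58]
0.122 [ 0.35  0.35  0.08  2.02 -1.21  0.35  1.44]
0.121 [ 0.35  0.35  0.07  2.02 -1.21  0.35  1.44]
0.106 [ 0.4   0.35  0.02  2.01 -1.18  0.34  1.41]
0.102 [ 1.36  0.69 -1.27  2.    1.13  0.38 -0.62]
0.1 [ 1.33  0.64 -1.2   2.    1.04  0.33 -0.55]
0.098 [ 1.33  0.64 -1.2   2.    1.04  0.33 -0.55]
0.097 [ 1.37  0.69 -1.27  2.    1.14  0.39 -0.62]
0.093 [ 1.33  0.63 -1.19  2.    1.02  0.32 -0.54]
0.087 [ 1.32  0.63 -1.19  2.    1.01  0.32 -0.53]
0.087 [ 0.25  0.35  0.2   2.02 -1.27  0.39  1.48]
0.076 [ 1.31  0.62 -1.17  2.    0.98  0.31 -0.51]
closest
0.064 [ 0.52  0.35 -0.13  2.01 -1.08  0.29  1.34]
0.051 [ 0.57  0.35 -0.18  2.01 -1.04  0.28  1.3 ]
0.039 [ 0.6   0.35 -0.23  2.01 -1.    0.27  1.27]
0.106 [ 0.4   0.35  0.02  2.01 -1.18  0.34  1.41]
0.121 [ 0.35  0.35  0.07  2.02 -1.21  0.35  1.44]
```

```bash
cat > sim.py <<'E'
from ik import *
def jac(q):
    p,T=fk(q,V,SGN); J=np.zeros((6,7)); h=1e-5
    for i in range(7):
        d=q.copy(); d[i]+=h; a,Tb=fk(d,V,SGN); J[:3,i]=(a-p)/h; J[3:,i]=R.from_matrix(Tb@T.T).as_rotvec()/h
    return p,T,J
def run(q,wps,nrow,lam=1e-3,wr=.36**.5,sub=5,null=0.0,qn=None,settle=0):
    """wps: list of (p,M) targets per row; """
    q=q.copy(); tr=[]
    pc,Mc=fk(q,V,SGN)
    W=np.diag([1,1,1,wr,wr,wr])
    for (pt,Mt) in wps:
        for s in range(sub):
            p,T,J=jac(q)
            e=np.r_[pt-p,R.from_matrix(Mt@T.T).as_rotvec()]
            n=np.linalg.norm(e[:3]); 
            if n>.0417/sub*2: e[:3]*=.0417/sub*2/n
            e=W@e; Jw=W@J
            free=np.ones(7,bool)
            for it in range(4):
                Jf=Jw[:,free]; dq=np.zeros(7)
                N=Jf.T@np.linalg.inv(Jf@Jf.T+lam*np.eye(6))
                dq[free]=N@e
                if null: 
                    g=null*(qn-q)[free]; dq[free]+=g-N@(Jf@g)
                bad=free&(((q+dq)<LO)|((q+dq)>HI))
                if not bad.any(): break
                free&=~bad
            q=np.clip(q+dq,LO,HI)
        tr.append(q.copy())
    return q,tr
def line(p0,M0,p1,n,M1=None,extra=2):
    return [(p0+(p1-p0)*min(1,(i+1)/n),M0) for i in range(n+extra)]
E
cat > t1.py <<'E'
from sim import *
tests=[([-.82,.49,1.12,.07,-.57,2.0,-.44],[-558,-341,431],20,[-.99,-.48,.84,1.98,.53,.83,-.38]),
([-.99,-.48,.84,1.98,.53,.83,-.38],[-105,-66,236],8,[-1.39,-.49,1.46,2.14,.82,.46,-.47]),
([.029,.675,-.775,1.752,.65,1.038,1.856],[20,-8,-200],7,[.112,.46,-.894,1.56,.458,1.357,2.026]),
([.978,.574,.299,.436,-.185,1.993,0],[0,-356,275],11,[.74,-.17,.239,1.991,.074,1.169,-.175]),
([1.028,.398,.045,1.537,-.019,1.207,-.051],[0,400,0],11,[1.086,1.343,.063,.017,-.063,1.827,-.042])]
for q0,sh,n,q1 in tests:
    q0=np.array(q0); p,M=fk(q0,V,SGN)
    for null,qn in [(0,None),(.05,(LO+HI)/2),(.02,np.zeros(7)),(.02,np.array([1.028,.398,.045,1.537,-.019,1.207,-.051]))]:
        q,tr=run(q0,line(p,M,p+M@np.array(sh)/1000,n,extra=0),n,null=null,qn=qn)
        print(null,q.round(2),'act',q1, fk(q,V,SGN)[0].round(3))
E
python3 t1.py
```

```text
0 [-1.08 -0.49  1.23  2.09  0.49  0.58 -0.12] act [-0.99, -0.48, 0.84, 1.98, 0.53, 0.83, -0.38] [ 0.559 -0.218  0.3  ]
0.05 [-0.58 -0.11  1.    2.08 -0.43  0.53  0.7 ] act [-0.99, -0.48, 0.84, 1.98, 0.53, 0.83, -0.38] [ 0.559 -0.217  0.301]
0.02 [-0.49 -0.09  0.93  2.08 -0.48  0.54  0.75] act [-0.99, -0.48, 0.84, 1.98, 0.53, 0.83, -0.38] [ 0.559 -0.217  0.3  ]
0.02 [ 0.14 -0.04  0.33  2.07 -0.6   0.57  0.84] act [-0.99, -0.48, 0.84, 1.98, 0.53, 0.83, -0.38] [ 0.559 -0.217  0.3  ]
0 [-1.35 -0.48  1.43  2.14  0.77  0.46 -0.43] act [-1.39, -0.49, 1.46, 2.14, 0.82, 0.46, -0.47] [ 0.595 -0.183  0.242]
0.05 [-1.34 -0.43  1.45  2.15  0.67  0.42 -0.34] act [-1.39, -0.49, 1.46, 2.14, 0.82, 0.46, -0.47] [ 0.595 -0.183  0.242]
0.02 [-1.33 -0.42  1.45  2.15  0.64  0.41 -0.32] act [-1.39, -0.49, 1.46, 2.14, 0.82, 0.46, -0.47] [ 0.593 -0.182  0.244]
0.02 [-1.35 -0.45  1.46  2.14  0.71  0.43 -0.38] act [-1.39, -0.49, 1.46, 2.14, 0.82, 0.46, -0.47] [ 0.597 -0.184  0.241]
0 [ 0.11  0.47 -0.89  1.57  0.46  1.35  2.02] act [0.112, 0.46, -0.894, 1.56, 0.458, 1.357, 2.026] [0.564 0.242 0.24 ]
0.05 [ 0.28
[... 664 characters left out ...]
-0.17, 0.239, 1.991, 0.074, 1.169, -0.175] [ 0.178 -0.381  0.299]
0.02 [ 0.93 -0.17  0.07  2.04  0.04  1.13 -0.14] act [0.74, -0.17, 0.239, 1.991, 0.074, 1.169, -0.175] [ 0.178 -0.381  0.299]
0 [ 1.08  1.22  0.11  0.12 -0.11  1.78 -0.04] act [1.086, 1.343, 0.063, 0.017, -0.063, 1.827, -0.042] [ 0.412 -0.867  0.208]
0.05 [ 1.11  1.2  -0.43  0.14  0.41  1.79 -0.07] act [1.086, 1.343, 0.063, 0.017, -0.063, 1.827, -0.042] [ 0.412 -0.867  0.208]
0.02 [ 1.07  1.22  0.17  0.14 -0.16  1.78 -0.03] act [1.086, 1.343, 0.063, 0.017, -0.063, 1.827, -0.042] [ 0.412 -0.867  0.208]
0.02 [ 1.08  1.21  0.1   0.14 -0.1   1.77 -0.04] act [1.086, 1.343, 0.063, 0.017, -0.063, 1.827, -0.042] [ 0.412 -0.867  0.208]
```

```bash
nproc; cat > search.py <<'E'
from h import *
import multiprocessing as mp, sys, fk as fkm
def rot(ax,t):
    c,s=np.cos(t),np.sin(t)
    return np.array([[c,-s,0],[s,c,0],[0,0,1]]) if ax=='z' else np.array([[c,0,s],[0,1,0],[-s,0,c]])
F=np.load('fk.npz'); V,SGN=F['v'],F['sg']
v=V; OFF=np.array([[0,0,v[0]],[v[4],v[5],0],[0,0,v[1]],[v[6],v[7],0],[0,0,v[2]],[v[8],v[9],0],[0,0,v[3]]])
LO=np.array([-2.82,-.49,-1.37,0,-1.36,.23,-2.94]);HI=np.array([2.82,2.23,1.46,2.46,4.5,2,2.94])
def jac(q):
    T=np.eye(3);p=np.zeros(3);A=[];O=[]
    for i in range(7):
        ax='zyzyzyz'[i]; A.append(SGN[i]*(T[:,2] if ax=='z' else T[:,1])); O.append(p)
        T=T@rot(ax,SGN[i]*q[i]); p=p+T@OFF[i]
    J=np.zeros((6,7))
    for i in range(7): J[:3,i]=np.cross(A[i],p-O[i]); J[3:,i]=A[i]
    return p,T@rot('z',v[10]),J
W=np.array([1,1,1,.6,.6,.6])
def run(q,tg,sub=4,lam=1e-3):
    q=q.copy(); mx=0
    for pt,Mt in tg:
        qs=q.copy()
        for s in range(sub):
            p,T,J=jac(q); E=Mt@T.T
            w=np.array([E[2,1]-E[1,2],E[0,2]-E[2,0],E[1,0]-E[0,1]])/2
            e=np.r_[pt-p,w]; n=np.linalg.norm(e[:3]); c=.0417/sub*1.5
            if n>c: e[:3]*=c/n
            n=np.linalg.norm(e[3:]); c=np.radians(7.16)/sub*1.5
            if n>c: e[3:]*=c/n
            e=W*e; Jw=W[:,None]*J; free=np.ones(7,bool)
            for it in range(4):
                Jf=Jw[:,free]; dq=np.zeros(7); dq[free]=Jf.T@np.linalg.solve(Jf@Jf.T+lam*np.eye(6),e)
                bad=free&(((q+dq)<LO)|((q+dq)>HI))
                if not bad.any(): break
                free&=~bad
            q=np.clip(q+dq,LO,HI)
        mx=max(mx,np.abs(q-qs).max())
    return q,mx
def seg(p0,t0,p1,t1,M0,extra=1):
    n=int(max(np.ceil(np.linalg.norm(p1-p0)/.038),np.ceil(abs(t1-t0)/6.8),1)); out=[]
    for i in range(n+extra):
        f=min(1,(i+1)/n); out.append((p0+(p1-p0)*f, M0@rot('z',np.radians(t0+(t1-t0)*f))))
    return out
def plan(q0,wps):
    p0,M0,_=jac(q0); tg=[]; p,t=p0,0
    for (pp,tt) in wps: tg+=seg(p,t,pp,tt,M0); p,t=pp,tt
    PT=FOC-M0@LT
    pre=PT+np.array([-.05,0,.05]); tg+=seg(p,t,pre,0,M0); tg+=seg(pre,0,PT,0,M0,3)
    q,mx=run(q0,tg); pe,Te,_=jac(q)
    return q,len(tg),np.linalg.norm(pe-PT),np.degrees(np.arccos(np.clip((np.trace(M0.T@Te)-1)/2,-1,1)))
def job(a):
    seed,q0=a; r=np.random.default_rng(seed)
    k=r.integers(1,4); wps=[]
    for i in range(k):
        az=np.radians(r.uniform(-90,60)); rr=r.uniform(.35,.75); z=r.uniform(.25,.7)
        p=np.array([rr*np.cos(az),rr*np.sin(az),z])
        if p[0]>.6 and p[1]<.05 : p[0]=.6
        wps.append((p,r.choice([0,0,1])*r.uniform(-120,120)))
    try: q,n,pe,oe=plan(q0,wps)
    except Exception as e: return None
    return (pe,oe,n,q,wps)
if __name__=='__main__':
    q0=readout.get_obs()['q']; print(q0.round(3))
    with mp.Pool() as P: out=[o for o in P.map(job,[(s,q0) for s in range(int(sys.argv[1]))],chunksize=8) if o]
    ok=[o for o in out if o[0]<.004 and o[1]<1.5]
    print(len(out),len(ok)); ok.sort(key=lambda o:o[2])
    for o in ok[:10]:
        print(o[2],round(o[0]*1e3,1),round(o[1],2),o[3].round(2),[(w[0].round(3).tolist(),round(w[1])) for w in o[4]])
E
export OMP_NUM_THREADS=1; time timeout 500 python3 search.py 600
```

```text
4
[-1.386 -0.495  1.456  2.142  0.822  0.459 -0.471]
600 316
20 0.0 0.0 [-0.03  0.38  0.51  2.03 -1.36  0.44  1.51] [([0.436, -0.147, 0.367], 0)]
23 0.0 0.0 [ 0.03  0.37  0.44  2.03 -1.33  0.42  1.49] [([0.444, -0.057, 0.401], -44)]
23 0.0 0.0 [-0.02  0.38  0.5   2.03 -1.35  0.44  1.5 ] [([0.418, -0.154, 0.42], 0)]
24 0.0 0.0 [ 0.59  0.34 -0.24  2.01 -0.87  0.23  1.13] [([0.347, -0.106, 0.285], 0)]
24 0.0 0.0 [-0.03  0.38  0.51  2.03 -1.36  0.45  1.51] [([0.355, -0.281, 0.349], 0)]
24 0.0 0.0 [ 0.17  0.35  0.26  2.02 -1.24  0.36  1.43] [([0.399, -0.167, 0.437], 0)]
24 0.0 0.0 [ 0.28  0.34  0.13  2.02 -1.17  0.32  1.37] [([0.35, -0.207, 0.382], 0)]
25 0.0 0.0 [-0.03  0.38  0.51  2.03 -1.36  0.44  1.51] [([0.354, -0.28, 0.389], 0)]
26 0.0 0.0 [ 0.38  0.34  0.01  2.02 -1.09  0.29  1.31] [([0.302, -0.239, 0.354], -44)]
26 0.0 0.0 [ 0.    0.37  0.47  2.03 -1.34  0.43  1.5 ] [([0.281, -0.264, 0.291], 0)]
real	0m23.188s
user	1m25.776s
sys	0m0.357s
```

Emit:
step_arm:
  targets:
    - [[2, -3, -31], 0]
    - [[4, -7, -63], 0]
    - [[6, -10, -94], 0]
    - [[8, -13, -126], 0]
    - [[9, -16, -157], 0]
    - [[11, -20, -188], 0]
    - [[13, -23, -220], 0]
    - [[15, -26, -251], 0]
    - [[17, -30, -283], 0]
    - [[17, -30, -283], 0]

```text
clock: 21.03
eef_pos: [0.4055, -0.172, 0.4277]
tool_rot: [0.689, 0.641, 0.25, 0.228]
force: [-0.4, -0.3, -0.9]
width: 0.0073
```

```bash
python3 f.py; cat > direct.py <<'E'
from search import *
q0=readout.get_obs()['q']
print(plan(q0,[]))
E
python3 direct.py; timeout 300 python3 search.py 200
```

```text
21.0333 q [ 0.1  -0.49  0.28  2.1  -0.16  0.88  0.37] dqmax 1.8 p [ 0.4055 -0.172   0.4277]
z0 [ 0.637  0.005 -0.771] zf [ 0.646  0.042 -0.762] tilt to go 2.27 push az 65.5 axis vert comp 0.599 turn -0.26
my az -23.0 r 0.44 TF [ 0.6701 -0.2272  0.1481] shift to TF mm [-55.   30.3 383.8]
world->tool: x [0.055 0.769 0.637] y [ 0.997 -0.075  0.005] z [ 0.052  0.635 -0.771]
label pos err mm [-262.7   54.9  277.7] normal err deg 0.65 level err deg -1.56
PUSH 300mm in tool: [ 166.  199. -148.]
(array([ 0.0213175 ,  0.36535578,  0.44343218,  2.03094367, -1.3288359 ,
        0.41342104,  1.48066384]), 15, np.float64(4.308824046522781e-16), np.float64(0.0))
[ 0.102 -0.495  0.275  2.101 -0.155  0.88   0.375]
200 172
17 0.0 0.0 [ 0.13  0.35  0.31  2.03 -1.27  0.37  1.44] [([0.57, -0.154, 0.263], 0)]
18 0.0 0.0 [ 0.14  0.35  0.3   2.03 -1.26  0.37  1.44] [([0.489, -0.106, 0.353], 0)]
19 0.0 0.0 [ 0.05  0.36  0.4   2.03 -1.31  0.4   1.47] [([0.6, -0.232, 0.403], -25)]
19 0.0 0.0 [ 0.2   0.34  0.23  2.03 -1.22  0.34  1.41] [([0.488, -0.082, 0.423], 0)]
22 0.0 0.0 [ 0.57  0.34 -0.21  2.02 -0.89  0.23  1.13] [([0.6, 0.01, 0.29], 31)]
22 0.0 0.0 [ 0.56  0.34 -0.21  2.02 -0.9   0.23  1.14] [([0.349, -0.167, 0.517], 0)]
23 0.0 0.0 [ 0.52  0.34 -0.15  2.02 -0.95  0.25  1.19] [([0.373, -0.081, 0.51], 0)]
23 0.0 0.0 [ 0.18  0.34  0.26  2.03 -1.24  0.35  1.42] [([0.444, -0.057, 0.401], -44)]
24 0.0 0.0 [ 0.31  0.34  0.09  2.02 -1.14  0.31  1.35] [([0.507, -0.009, 0.531], 0)]
24 0.0 0.0 [ 0.35  0.33  0.05  2.02 -1.12  0.3   1.32] [([0.6, -0.128, 0.551], 16)]
```

Emit:
step_arm:
  targets:
    - [[2, 2, 20], 0]
    - [[5, 5, 45], 0]
    - [[8, 8, 70], 0]
    - [[11, 10, 95], 0]
    - [[14, 13, 120], 0]
    - [[17, 16, 145], 0]
    - [[20, 19, 172], 0]
    - [[23, 22, 198], 0]

```text
clock: 21.7
eef_pos: [0.5496, -0.1521, 0.289]
tool_rot: [0.691, 0.639, 0.249, 0.229]
force: [-0.4, -0.0, -1.0]
width: 0.007
```

```bash
python3 f.py;python3 direct.py
```

```text
21.7 q [-0.07 -0.12  0.35  2.18 -0.35  0.44  0.48] dqmax 0.68 p [ 0.5496 -0.1521  0.289 ]
z0 [ 0.637  0.002 -0.771] zf [ 0.646  0.042 -0.762] tilt to go 2.43 push az 67.3 axis vert comp 0.606 turn -0.44
my az -15.5 r 0.57 TF [ 0.6701 -0.2272  0.1481] shift to TF mm [-75.    9.1 185.2]
world->tool: x [0.059 0.769 0.637] y [ 0.997 -0.078  0.002] z [ 0.051  0.635 -0.771]
label pos err mm [-118.3   74.8  139. ] normal err deg 0.72 level err deg -1.58
PUSH 300mm in tool: [ 168.  195. -151.]
(array([ 0.11259409,  0.34961786,  0.32917077,  2.03047421, -1.27628405,
        0.37119602,  1.44126228]), 10, np.float64(2.023684124003798e-15), np.float64(0.0))
```

Emit:
step_arm:
  targets:
    - [[-6, 1, 14], 0]
    - [[-12, 1, 28], 0]
    - [[-17, 2, 42], 0]
    - [[-23, 3, 56], 0]
    - [[-29, 3, 70], 0]
    - [[-35, 4, 84], 0]
    - [[-40, 5, 98], 0]
    - [[-46, 5, 112], 0]
    - [[-52, 6, 126], 0]
    - [[-57, 7, 140], 0]
    - [[-63, 7, 154], 0]
    - [[-69, 8, 168], 0]
    - [[-75, 8, 182], 0]
    - [[-75, 8, 182], 0]
    - [[-75, 8, 182], 0]

```text
clock: 22.95
eef_pos: [0.666, -0.2296, 0.1487]
tool_rot: [0.692, 0.638, 0.248, 0.229]
force: [-0.3, 0.6, 0.4]
width: 0.0073
```

```bash
python3 f.py; python3 - <<'E'
from h import *
o=readout.get_obs()
for c in ['scene','top','wrist']:
    im,d=optics.get_image(c); np.savez(f'pics/{c}5.npz',im=im,d=d,p=o['eef_pos'],q=o['tool_rot'])
    if c=='wrist': save('w5',im)
    else:
        sl=np.s_[190:400,150:390] if c=='scene' else np.s_[80:260,300:480]
        save(c+'5',cv2.resize(im[sl],None,fx=3,fy=3,interpolation=3)[:600])
    for n in ['plate_label','lens']: print(c,n,[(np.round(r['location'],1),round(r['score'],2)) for r in optics.tip_of(c,n)])
    if c!='wrist': print('exp label',proj(c,o['eef_pos']+R.from_quat(o['tool_rot']).apply(LT)).round(1),'lens',proj(c,LENS).round(1))
E
```

```text
22.95 q [ 0.14  0.35  0.29  2.04 -1.28  0.35  1.45] dqmax 0.03 p [ 0.666  -0.2296  0.1487]
z0 [ 0.635 -0.001 -0.772] zf [ 0.646  0.042 -0.762] tilt to go 2.61 push az 65.9 axis vert comp 0.601 turn -0.6
my az -19.0 r 0.704 TF [ 0.6701 -0.2272  0.1481] shift to TF mm [2.7 2.6 3.1]
world->tool: x [0.063 0.77  0.635] y [ 0.997 -0.081 -0.001] z [ 0.051  0.633 -0.772]
label pos err mm [-1.7 -2.7 -1.4] normal err deg 0.9 level err deg -1.6
PUSH 300mm in tool: [ 167.  197. -150.]
scene plate_label [(array([242.1, 259.8]), 0.67)]
scene lens [(array([220.5, 261. ]), 0.68), (array([195.8, 241.9]), 0.51)]
exp label [[243.7 260.3]] lens [[221.9 261.5]]
top plate_label [(array([371.5, 191.3]), 0.86), (array([247.4, 209.6]), 0.41)]
top lens [(array([374.2, 128. ]), 0.85), (array([392.7, 191.2]), 0.46)]
exp label [[371.5 193.9]] lens [[373.9 126.1]]
wrist plate_label [(array([328.2, 132.2]), 0.86)]
wrist lens []
```

View pics/scene5.png

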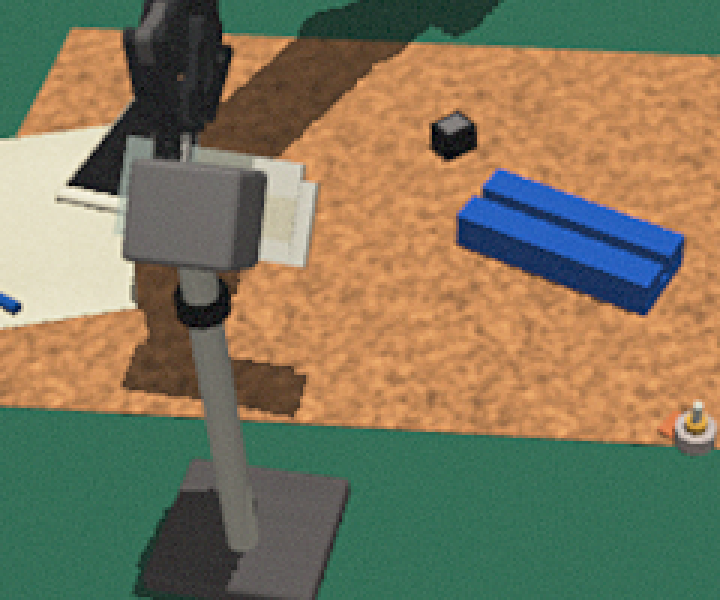

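View pics/top5.png

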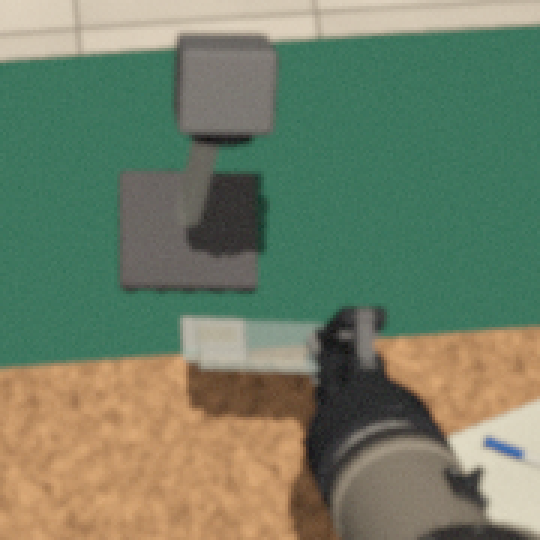

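View pics/w5.png

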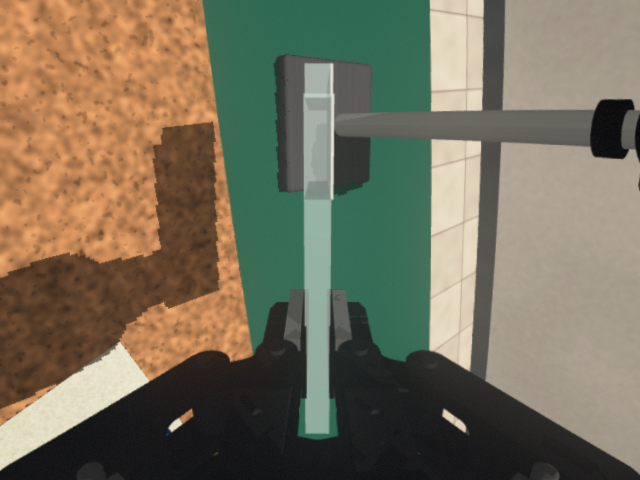

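```bash
python3 - <<'E'
from h import *
for c in ['scene','top','wrist']:
    f=np.load(f'pics/{c}5.npz'); pose=(f['p'],f['q']); M=R.from_quat(f['q']).as_matrix()
    P=cloud(c,f['d'],pose); L=(P-pose[0])@M
    m=(abs(L[...,1])<.014)&(L[...,0]>.02)&(L[...,0]<.11)&(L[...,2]>-.045)&(L[...,2]<.055)&(f['d']>0)
    q=L[m]
    cc=np.linalg.lstsq(np.c_[q[:,0],q[:,2],np.ones(len(q))],q[:,1],rcond=None)[0]
    print(c,len(q),'x',np.percentile(q[:,0],[0,1,99,100]).round(4),'z',q[:,2].min().round(4),q[:,2].max().round(4),'y',np.percentile(q[:,1],[5,50,95]).round(4),'plane',cc.round(3))
    xs=[];zs=[];bs=[]
    for x0 in np.arange(.02,.078,.004):
        k=q[(q[:,0]>=x0)&(q[:,0]<x0+.004)]
        if len(k)>8: xs.append(x0+.002); zs.append(np.percentile(k[:,2],2));bs.append(np.percentile(k[:,2],98))
    if len(xs)>3: print(' top edge deg',np.degrees(np.arctan(np.polyfit(xs,zs,1)[0])).round(2),np.mean(zs).round(4),'bot',np.degrees(np.arctan(np.polyfit(xs,bs,1)[0])).round(2),np.mean(bs).round(4),'at x',np.mean(xs))
# reader head/foot refined, all views
for c,f0 in [('scene','scene0'),('top','top0')]:
    d=np.load(f'pics/{f0}.npz'); P=cloud(c,d['d']).reshape(-1,3); q=P-np.array([.783,-.1687,0]); X=q@RX; Y=q@RYv; Z=P[:,2]
    h=(Z>.2)&(Z<.3)&(abs(X)<.12)&(abs(Y)<.06); print(c,'head Y',np.percentile(Y[h],[0,2,50,98,100]).round(4),'X',X[h].min().round(4),X[h].max().round(4),'zmax',Z[h].max())
    h=(Z>.009)&(Z<.02)&(abs(X)<.12)&(abs(Y)<.08); print(c,'foot Y',np.percentile(Y[h],[0,1,99,100]).round(4),'X',np.percentile(X[h],[0,1,99,100]).round(4))
    h=(Z>.05)&(Z<.19)&(abs(X)<.12)&(abs(Y)<.08); print(c,'post Y',np.percentile(Y[h],[1,50,99]).round(4),'X',np.percentile(X[h],[1,50,99]).round(4))
    # head top/back face orientation in scene
    h=(Z>.2)&(Z<.3)&(abs(X)<.12)&(abs(Y)<.022)
    from numpy.linalg import svd
    if c=='top':
        A=np.c_[X[h],Y[h],np.ones(h.sum())]; co=np.linalg.lstsq(A,Z[h],rcond=None)[0]; print('head top plane slopes',co)
E
```

```text
scene 645 x [0.0201 0.0225 0.0869 0.0877] z -0.0281 0.0382 y [0.0016 0.0052 0.0083] plane [-0.012  0.016  0.006]
 top edge deg 6.83 -0.0245 bot 54.04 0.0077 at x 0.05
top 623 x [0.0202 0.0207 0.0899 0.0916] z -0.0307 0.0387 y [0.0004 0.0072 0.0089] plane [-0.006  0.065  0.007]
 top edge deg 5.69 -0.0272 bot 5.13 0.0329 at x 0.05000000000000001
wrist 6787 x [0.02   0.0208 0.0904 0.0911] z -0.031 -0.0102 y [-0.0027  0.0011  0.0048] plane [ 0.009 -0.004  0.   ]
 top edge deg 6.01 -0.0276 bot 6.13 -0.0251 at x 0.05000000000000001
scene head Y [-0.0283 -0.0254  0.0053  0.0279  0.0286] X -0.0121 0.055 zmax 0.29149758146858107
scene foot Y [-0.0504 -0.0491  0.0492  0.0502] X [-0.0262 -0.0229  0.0645  0.0657]
scene post Y [-0.0078  0.0031  0.0088] X [0.0269 0.0367 0.0402]
top head Y [-0.0266 -0.0246  0.0029  0.0285  0.0288] X -0.0159 0.0562 zmax 0.2933485645242652
top foot Y [-0.0498 -0.0485  0.0499  0.0502] X [-0.0253 -0.0238  0.0645  0.0668]
top post Y [-0.0072  0.0029  0.0098] X [0.0218 0.0244 0.0321]
head top plane slopes [ 0.33031724 -0.01658341  0.27072053]
```

Emit:
step_arm:
  targets:
    - [[1.5, 1, 0], -0.3]
    - [[3, 1.5, 0.5], -0.6]
    - [[3, 1.5, 0.5], -0.6]
    - [[3, 1.5, 0.5], -0.6]
    - [[3, 1.5, 0.5], -0.6]

```text
clock: 23.82
eef_pos: [0.669, -0.2239, 0.1511]
tool_rot: [0.687, 0.643, 0.248, 0.23]
force: [0.4, 0.7, -1.2]
width: 0.0071
```

```bash
sed -i 's/^LT=.*;/LT=np.array([.069,.005,.0055]);/' h.py; python3 f.py; python3 s.py | head -1
```

```text
23.8167 q [ 0.13  0.34  0.29  2.04 -1.27  0.35  1.45] dqmax 0.0 p [ 0.669  -0.2239  0.1511]
z0 [ 0.637  0.002 -0.771] zf [ 0.646  0.042 -0.762] tilt to go 2.41 push az 68.3 axis vert comp 0.609 turn 0.19
my az -18.5 r 0.705 TF [ 0.6697 -0.2277  0.147 ] shift to TF mm [-3.9 -1.8  3.5]
world->tool: x [0.05  0.769 0.637] y [ 0.998 -0.067  0.002] z [ 0.045  0.636 -0.771]
label pos err mm [0.9 3.6 1.7] normal err deg 0.58 level err deg -1.96
PUSH 300mm in tool: [ 167.  195. -153.]
23.8167 [ 0.13   0.344  0.292  2.038 -1.275  0.349  1.448] [ 0.  0.  0. -0. -0.  0.  0.] [ 0.669  -0.2239  0.1511] [ 0.4  0.7 -1.2]
```

```bash
python3 - <<'E'
from search import *
f5=np.load('pics/scene5.npz')
for i in range(4):
    o=readout.get_obs(); M=R.from_quat(o['tool_rot']).as_matrix(); a,T,_=jac(o['q'])
    X=np.degrees(np.arcsin((M@Xp)[2])); X2=np.degrees(np.arcsin((T@Xp)[2]))
    print(o['clock'],o['eef_pos'].round(4),a.round(4),'label err',((o['eef_pos']+M@LT-FOC)*1e3).round(1),((a+T@LT-FOC)*1e3).round(1),'lvl',X.round(2),X2.round(2),'n',np.degrees(np.arccos(M[:,1]@nf)).round(2),np.degrees(np.arccos(T[:,1]@nf)).round(2))
    im,d=optics.get_image('scene')
E
```

```text
23.8167 [ 0.669  -0.2239  0.1511] [ 0.668  -0.2201  0.1483] label err [0.9 3.6 1.7] [ 0.   7.5 -1.2] lvl -1.96 -1.96 n 0.58 0.58
23.8667 [ 0.6689 -0.224   0.1511] [ 0.668  -0.2201  0.1482] label err [0.9 3.6 1.6] [-0.   7.4 -1.2] lvl -1.96 -1.96 n 0.58 0.57
23.9167 [ 0.6689 -0.2241  0.151 ] [ 0.668  -0.2202  0.1482] label err [0.9 3.5 1.6] [-0.1  7.3 -1.2] lvl -1.96 -1.96 n 0.58 0.58
23.9667 [ 0.6689 -0.2241  0.151 ] [ 0.6679 -0.2202  0.1482] label err [0.9 3.5 1.6] [-0.1  7.4 -1.2] lvl -1.96 -1.96 n 0.58 0.58
```

Emit:
step_arm:
  targets:
    - [[-2, -1, 0.5], 0]
    - [[-3, -1.5, 0.5], 0]
    - [[-3, -1.5, 0.5], 0]
    - [[-3, -1.5, 0.5], 0]

```text
clock: 24.35
eef_pos: [0.6678, -0.2273, 0.1495]
tool_rot: [0.687, 0.643, 0.248, 0.23]
force: [-0.0, -1.6, -1.3]
width: 0.007
```

```bash
python3 f.py
```

```text
24.35 q [ 0.14  0.35  0.29  2.04 -1.28  0.35  1.46] dqmax 0.01 p [ 0.6678 -0.2273  0.1495]
z0 [ 0.637  0.002 -0.771] zf [ 0.646  0.042 -0.762] tilt to go 2.44 push az 68.1 axis vert comp 0.608 turn 0.15
my az -18.8 r 0.705 TF [ 0.6697 -0.2277  0.147 ] shift to TF mm [-0.4 -0.1  3.1]
world->tool: x [0.051 0.769 0.637] y [ 0.998 -0.068  0.002] z [ 0.045  0.635 -0.771]
label pos err mm [-0.2  0.2  0. ] normal err deg 0.58 level err deg -1.96
PUSH 300mm in tool: [ 167.  195. -153.]
```

```bash
python3 - <<'E'
from h import *
a=readout.get_obs()
im,d=optics.get_image('top'); i0=np.load('pics/top0.npz')['im']
for n,(u,v) in dict(pot=(246,209),relay=(343,332)).items():
    A=im[v-15:v+15,u-15:u+15].astype(int);B=i0[v-15:v+15,u-15:u+15].astype(int); print(n,np.abs(A-B).mean())
ims,_=optics.get_image('scene'); s0=np.load('pics/scene0.npz')['im']
for n,(u,v) in dict(pot=(381,333),relay=(301,236),stand=(440,290)).items():
    A=ims[v-12:v+12,u-12:u+12].astype(int);B=s0[v-12:v+12,u-12:u+12].astype(int); print(n,np.abs(A-B).mean())
save('top6',im)
b=readout.get_obs(); print((b['eef_pos']-a['eef_pos'])*1e3,abs(b['dq']).max(),b['force'],b['width'],b['clock'])
print([(r['location'],r['score']) for r in optics.tip_of('top','phone')])
E
```

```text
pot 6.097037037037037
relay 6.372592592592593
pot 3.3072916666666665
relay 3.9560185185185186
stand 4.072337962962963
[0.15614849 0.26704992 0.11086633] 0.0014882361416903608 [-0.6602625   0.99069855 -1.35061549] 0.00726231179944896 24.45
[([247.7, 208.3], 0.63), ([390.7, 194.1], 0.22)]
```

View pics/top6.png

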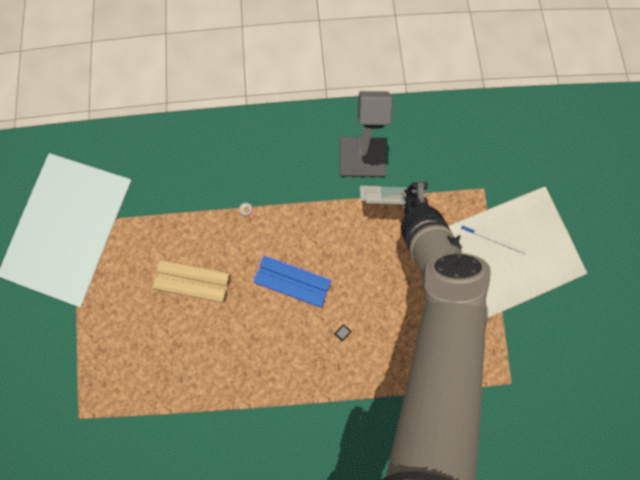

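The top view shows the empty stand (190,281), with the pot (246,209) and relay (343,332) unmoved. The plate is held in front of the reader (385,193). The arm hides the phone in this view, but it passed well above it.

```bash
python3 -c "
from bench import ctrl
print(ctrl.job_done())"
```

```text
the job is handed in; nothing more can be done
None
```

I handed the job in at about 24.5 s, with the plate held in front of the reader and the arm still. I gripped it at 50 N on its clear part, about 28 mm from the centre on the side away from the frosted end. I then lifted it straight out of the pale stand.

The moves can't tilt the tool, so I got the 40° tilt by pushing the arm repeatedly against a wrist joint limit. Other joints also reached their limits along the way, but the readings stayed inside the given ranges to within about 0.005 rad. The highest joint speed I read was 2.48 rad/s against the 2.57 limit, for a moment early on with the gripper empty.

**Last checks:**
- **Label position:** the label centre is within about 1 mm of the computed focus. The camera calibration is only good to about 2 mm.
- **Label facing:** the label's facing direction is about 0.6° off the line of sight.
- **Long edges:** they are about 2° off level. I left this uncorrected because nothing I could do there would safely fix it.
- **Motion and contact:** drift was under 0.3 mm over the last pictures, and the force readings were about 1–2 N, which is noise. The pictures show nothing touching the plate except the gripper.
- **Other objects:** the potentiometer and relay show no change from the first pictures. I couldn't confirm the phone at the end, because the arm hid it in the top view and the network mistook the potentiometer for it. The arm never came down near it.

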